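Touch off a bearing-housing casting with three locating stops and clamp it

TASK

The casting is already lined up on the fixture for grinding, so leave it where it lies. Touch it off at three points: slide each of the three stops up until its round nose just touches the casting's foot, without shifting the casting; then close the toggle clamp fully so that its pad holds the casting down. Leave the other things on the bench alone.

Things in the scene. Friction and masses are not known exactly. Their poses are not given: they have to be found in the camera images.
- fixture: steel fixture plate, 260 (x) by 410 (y) by 16 mm thick, bolted to the bench in another place and yaw each time. Origin on its underside, between side stops and casting: the plate reaches from -145 to 115 mm in its x and -195 to 215 mm in its y; z up. All heights below are above the bench.
- casting: raw dark cast-iron bearing housing, 2.5 to 3.2 kg, loose on two rest bars. Foot 56 (x) by 170 (y) by 24 mm, sides at x = ±28, ends at y = ±85 mm, 26 to 50 mm high; a round bored housing (76 mm diameter, to 121 mm high) stands over its middle. Origin: centre of the foot's underside. Within 8 mm of fixture (20, 0) mm, turned at most 0.06 rad to it. It slides under a push of 12 to 23 N.
- foot_clamp_end (a point): top of the foot at the middle of its end nearest to the clamp (casting's -y end)
- foot_stop_end (a point): top of the foot at the middle of its end nearest to the end stop (casting's +y end)
- stop_left (a joint): travel of the left side stop: 0 = fully back, 0.05 m = fully forward; it grows as the stop slides along the fixture's +x, towards the casting. A sliding block (44 long, 42 wide, top 49 mm high) with an upright post to push or pull it by, and a rod in front ending in a round nose. Stiff: 3 N moves it slowly, and it stays where it is left.
- stop_left_post (a point): the left side stop's upright post, 18 mm diameter, 49 to 94 mm above the bench; this point is on its axis, 76 mm high. The point's x axis is the direction in which the stop slides towards the casting
- stop_left_nose (a point): centre of the left side stop's round nose, a ball of 8 mm radius, 39 mm high, 60 mm ahead of the post along the slide; it meets the long side of the foot that faces it (casting's x = -28 mm), about 52 mm from the middle towards +y
- stop_right (a joint): travel of the right side stop, the same as the left one; it stands 104 mm from it along the fixture's -y
- stop_right_post (a point): the right side stop's post, as the left one's
- stop_right_nose (a point): centre of the right side stop's nose (8 mm radius); it meets the same long side of the foot, about 52 mm from the middle towards -y
- stop_end (a joint): travel of the end stop, of the same kind, 0 = fully back to 0.05 m; it slides along the fixture's -y towards the casting's +y end
- stop_end_post (a point): the end stop's post, as the others; the point's x points along the slide, towards the casting
- stop_end_nose (a point): centre of the end stop's nose (8 mm radius); it meets the foot's +y end face near its middle
- clamp_arm (a joint): angle of the toggle clamp's arm, beyond the casting's -y end: 0 = open (the start: arm up, handle leaning back away from the casting, 1.10 rad from upright), 1.70 rad = closed (arm level, rubber pad on the foot's end, handle upright). The handle turns 0.65 rad per rad of the arm. Stiff: 6 to 12 N pushed at the grip; stays where left. The sprung pad yields 4 mm at the end of the closing.
- clamp_grip (a point): point in the clamp handle's rubber grip (22 mm diameter, 72 mm long), 80 mm from the handle's pivot; the handle's free end is 34 mm farther out. The point moves in the fixture's y-z plane at fixture x = 20 mm: open at fixture y = -217 mm, 75 mm high; arm 0.85 at y = -196 mm, 120 mm high; closed at y = -150 mm, 146 mm high.
- spanner: open-ended spanner, 160 mm long, lying on the plate behind the casting (bystander)
- bench_brush: brush with a handle, 200 mm long, lying on the bench to the left, between robot and fixture (bystander)
- flange: dark cast flange with a hub, 92 mm diameter, 36 mm high, on the bench beyond the fixture (bystander)
There are look-alikes about, which are no part of the job. What is shaped like the casting but green or orange is not meant.

How it is judged:
On the way, in this order (a step that is already met when the one before it is completed fails the run):
1. all three stops touch the casting while the clamp is still open (x of each of stop_left_nose, stop_right_nose in the frame of casting above -0.0376 m and y of stop_end_nose in the frame of casting below 0.0946 m and value of joint clamp_arm below 0.5 rad), for 0.2 s.
2. the clamp is closed on the casting (value of joint clamp_arm above 1.62 rad and contact force between clamp_arm and casting above 1 N), for 0.2 s.
At the end, for the whole second after the job is handed in: Each of the three stop noses touches the casting's foot (gap under 1.6 mm), the clamp arm is closed (above 1.62 rad) with its pad pressing on the casting, and both ends of the casting's foot are within 3 mm of where they lay at the start, at rest (all of step 2 and x of each of stop_left_nose, stop_right_nose in the frame of casting above -0.0376 m and y of stop_end_nose in the frame of casting below 0.0946 m and distance of each of foot_clamp_end, foot_stop_end from where it was at the start of the episode below 0.003 m and linear speed of casting below 0.01 m/s).
It fails at once if a bystander (spanner, brush or flange) is moved more than 30 mm (distance of any of spanner, bench_brush, flange from where it was at the start of the episode above 0.03 m).
It also fails if it takes over 64 s, if anything falls off the work surface, if the arm or the gripper's body presses on something with over 40 N, if the wrist force passes 120 N, or if a joint passes its speed limit or range.

ROBOT

A 6-joint arm with a two-finger parallel gripper is mounted at the origin on the work surface. World frame = base frame: x ahead of the robot, y to its left, z up, the work surface at z = 0. Lengths are in m, angles in rad, forces in N, time in s.
With the tool pointing down it reaches from about 0.35 to 0.775 m from the base axis. Payload 5.5 kg.
Tool frame: the origin (TCP) lies on the mounting face of the last link; the fingertips stand 173 mm ahead of it and the grasp point (between the pads) lies 155 mm ahead of it; z points along the fingers, y is the direction in which the jaws open and shut (so a half turn about z gives the same grasp; the last joint's range is limited). The gripper opens to 85 mm and grips with 20 to 120 N. Pads are 22 mm wide; open, the fingers measure 114 mm over their backs; the gripper's body (76 mm by 85 mm) begins 54 mm behind the grasp point. The pads swing forward as they close: fully open they stand 13 mm farther back than shut.
Start: joints at [-1.4, 0.313, 0.046, 1.304, 0, 1.431], TCP at [0.176, -0.547, 0.405] pointing down, gripper open.
Joint ranges: [-2.76, 2.76], [-0.86, 1.69], [-1.03, 1.26], [-2.2, 2.34], [-1.47, 1.5], [-3.14, 3.14]. Speed limits (rad/s): [2.57, 2.57, 3.14, 3.14, 3.14, 3.14].

INTERFACE

Orientations are given as a unit quaternion [w, x, y, z].
In Python, from workcell import get_state, eyes, env gives the robot as it stands. The module is installed in compiled form; this text tells all that it offers.
- The arm moves only by the tool carry_out, never from a script. Its argument "motion" is a list of rows, each an object of numbers: "jaw": the opening, from -1 (shut) to 1 (fully open); "tx", "ty", "tz": the shift along the tool's x, y, z in cm; "wx", "wy", "wz": the turn, a rotation vector about the tool's x, y, z in degrees. In form: [{"jaw": .., "tx": .., "ty": .., "tz": .., "wx": .., "wy": .., "wz": ..}, ...]. A call has 1 to 20 rows; each row shifts and turns the commanded pose from where the row before left it, along the tool's axes as they then stand; what a row does not reach is not made up. A row lasts 1/8 s, in which the tool goes at most 62.5 mm and 10.7 degrees, less where a joint would pass 70% of its speed; a pose out of reach is approached as far as the arm can. A call with a gripper value outside its range is refused whole. The fingers move at their own pace and stop on an object; "force" is the grip in N (left out, the last holds). Time passes only in rows, so rows that do not move let the fingers close. It gives the time, the measured TCP pose, the force and the opening at its end, in the units of the state.
- get_state(): the state, without advancing time (a new reading comes with each control period).
- eyes.read_camera(name): name is "scene" or "top" or "wrist"; returns the picture (384x512x3 uint8, blue, green, red); there is no depth.
- eyes.calibration(name): a dict with "K" (3x3 intrinsics, pixels), "k1" (the pictures are not rectified: a ray, as slopes to the right and down, at radius r is drawn at 1 + k1 r^2 times it, then the intrinsics apply), "camera_from_world" (4x4, takes a point from world to camera coordinates). Camera axes: x right, y up, looking along -z (the intrinsics and any distortion apply to the point x, -y, -z); pixel columns grow to the right and rows downward; lengths in m; the calibration is good to about 2 mm. A picture is of the moment at which its call begins: read the wrist's pose just before it. calibration takes no time and is no camera call; for the wrist camera it gives the pose at the moment of the call.
- env.hand_in(): hands the job in, once; it reports no verdict.
The state is a dict: "clock": time; "joint_pos": joint angles; "qvel": joint speeds; "tau": joint torques, N m; "tcp_pos": TCP position; "orientation": TCP orientation; "wrist_force": force on the tool from outside, world axes, zero at the start; "ft_torque": the same for the moment, N m; "finger_gap": finger opening in m.
Only numpy, scipy, OpenCV 4.12 (cv2) and the standard library are available. Lean on these libraries where they do the work, as an engineer would, in place of code of your own. Each camera call takes 0.05 s, during which the arm holds its last target.

## Working session

There is one attempt and no reset: what is moved stays moved. The work goes in short steps, Python scripts to look and compute and a tool call to move; the robot and the scene stay as the last step left them, time stands still between calls to the robot, and variables do not carry over. Pictures are saved under pics/ and viewed, and the job is handed in when it is done.

Besides the shell and the picture viewer there is one more tool, called by a JSON object that holds its "name" and its "arguments". carry_out: Moves the arm, as the interface text tells. Its arguments: {"type":"object","properties":{"motion":{"type":"array"},"force":{"type":"number"}},"required":["motion"]}

```bash
mkdir -p pics; python3 - <<'E'
from workcell import get_state, eyes, env
import cv2
print(get_state())
for n in ("scene","top","wrist"):
    im=eyes.read_camera(n); cv2.imwrite(f"pics/{n}0.png",im)
    c=eyes.calibration(n); print(n,c)
E
```

```text
{'clock': 0.0, 'joint_pos': array([-1.39961436e+00,  3.13970354e-01,  4.49602337e-02,  1.30360246e+00,
       -3.80737661e-05,  1.43115287e+00]), 'qvel': array([ 0.00053346, -0.00040538,  0.0005149 , -0.00033019,  0.0004756 ,
        0.0001149 ]), 'tau': array([ 6.60742589e-04, -4.80626392e+01,  2.98532653e+01,  1.93888927e-02,
       -2.83114366e-05, -1.19567468e-05]), 'tcp_pos': array([ 0.17578692, -0.54724992,  0.40381802]), 'orientation': array([-9.07711314e-04,  9.87947322e-01,  1.54787804e-01, -3.33543615e-05]), 'wrist_force': array([-0.30218814,  0.0223724 ,  0.25175659]), 'ft_torque': array([-0.02252811,  0.03191211, -0.0607583 ]), 'finger_gap': 0.08527183045481472}
scene {'K': array([[436.67524075,   0.        , 257.36198276],
       [  0.        , 436.67524075, 188.17828273],
       [  0.        ,   0.        ,   1.        ]]), 'k1': -0.16530102847440037, 'camera_from_world': array([[-0.5591812 ,  0.8290332 , -0.0045113 ,  0.24178909],
       [-0.5885875 , -0.39315713,  0.70639382,  0.28044767],
       [ 0.58385027,  0.39765743,  0.70780465, -1.76339194],
       [ 0.       
[... 266 characters left out ...]
 0.01321088, -0.99965531,  0.02268793,  0.03095416],
       [ 0.99240777,  0.0158831 ,  0.12196121, -0.53249673],
       [-0.12227952,  0.02090446,  0.99227553, -1.09262939],
       [ 0.        ,  0.        ,  0.        ,  1.        ]])}
wrist {'K': array([[346.17972045,   0.        , 255.94404603],
       [  0.        , 346.17972045, 190.26893736],
       [  0.        ,   0.        ,   1.        ]]), 'k1': -0.012358785277296518, 'camera_from_world': array([[ 0.30527283, -0.95226392, -0.00138715, -0.57499425],
       [ 0.91807463,  0.29469878, -0.26512564,  0.0339517 ],
       [ 0.25287838,  0.07966214,  0.96421288, -0.37805932],
       [ 0.        ,  0.        ,  0.        ,  1.        ]])}
```

View pics/top0.png

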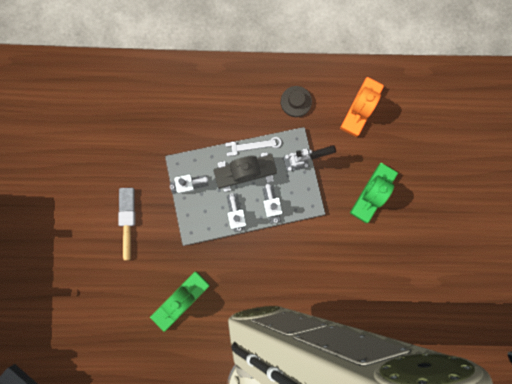

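View pics/scene0.png

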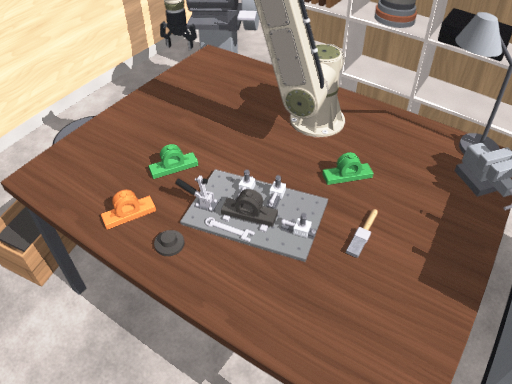

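```bash
python3 - <<'E'
import cv2
t=cv2.imread("pics/top0.png")
cv2.imwrite("pics/top0c.png",cv2.resize(t[60:300,130:400],None,fx=2.9,fy=2.45*1.0,interpolation=cv2.INTER_CUBIC))
E
```

```text
(no output)
```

View crop.

View pics/top0c.png

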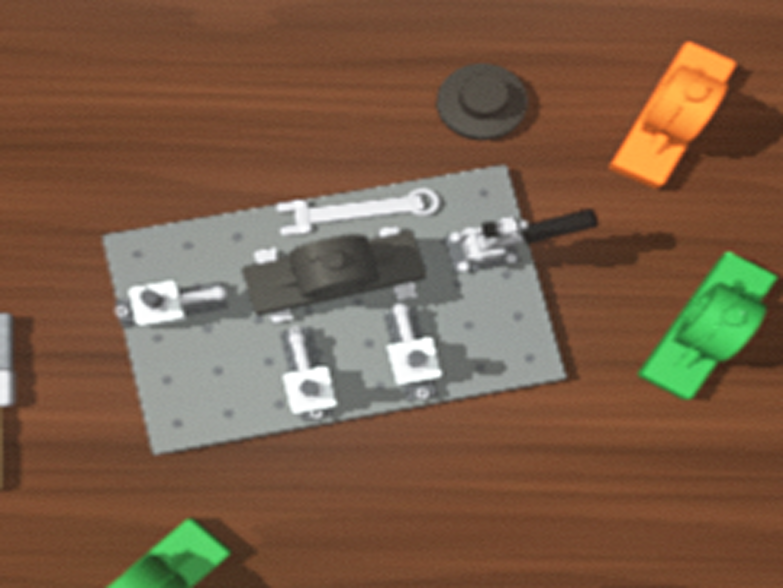

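```bash
cat > h.py <<'E'
import numpy as np, cv2
from scipy.spatial.transform import Rotation as R
from workcell import get_state, eyes, env
def undist(c,uv):
    K=c["K"];k=c["k1"]
    p=cv2.undistortPoints(np.array(uv,float).reshape(-1,1,2),K,np.array([k,0,0,0.]))
    return p.reshape(-1,2)
def ray(c,uv):
    n=undist(c,uv); d=np.c_[n[:,0],-n[:,1],-np.ones(len(n))]
    M=c["camera_from_world"]; Rm=M[:3,:3]; o=-Rm.T@M[:3,3]
    return o,d@Rm
def plane(c,uv,z):
    o,d=ray(c,uv); s=(z-o[2])/d[:,2]; return o+s[:,None]*d
def proj(c,P):
    P=np.atleast_2d(P); M=c["camera_from_world"]; q=P@M[:3,:3].T+M[:3,3]
    x=q[:,0]/-q[:,2]; y=-q[:,1]/-q[:,2]; f=1+c["k1"]*(x*x+y*y)
    K=c["K"]; return np.c_[K[0,0]*x*f+K[0,2],K[1,1]*y*f+K[1,2]]
E
python3 - <<'E'
from h import *
c=eyes.calibration("top"); im=cv2.imread("pics/top0.png")
hsv=cv2.cvtColor(im,cv2.COLOR_BGR2HSV)
m=((hsv[...,1]<60)).astype(np.uint8)*255; m[:110]=0;m[260:]=0;m[:,:150]=0;m[:,340:]=0
m=cv2.morphologyEx(m,cv2.MORPH_OPEN,np.ones((3,3)))
cs,_=cv2.findContours(m,cv2.RETR_EXTERNAL,cv2.CHAIN_APPROX_NONE)
cs=max(cs,key=cv2.contourArea); h=cv2.convexHull(cs)
ap=cv2.approxPolyDP(h,6,True).reshape(-1,2); print(ap)
print(plane(c,ap,0.016).round(4))
E
```

```text
[[333 147]
 [324 214]
 [182 244]
 [165 156]
 [298 128]]
[[ 0.6735 -0.1779  0.016 ]
 [ 0.4794 -0.1506  0.016 ]
 [ 0.39    0.2462  0.016 ]
 [ 0.6382  0.3033  0.016 ]
 [ 0.728  -0.0766  0.016 ]]
```

```bash
cat >> h.py <<'E'
def fix(P,O=(.577,.069),yaw=.221):
    d=np.atleast_2d(P)[:,:2]-np.array(O); c,s=np.cos(yaw),np.sin(yaw)
    return np.c_[d[:,0]*c+d[:,1]*s,-d[:,0]*s+d[:,1]*c]
def unfix(F,O=(.577,.069),yaw=.221):
    F=np.atleast_2d(F); c,s=np.cos(yaw),np.sin(yaw)
    return np.c_[F[:,0]*c-F[:,1]*s+O[0],F[:,0]*s+F[:,1]*c+O[1]]
E
python3 - <<'E'
from h import *
c=eyes.calibration("top")
P=plane(c,[(237.2,218.4),(274.5,206.1),(182.8,182.4)],.094); print(P.round(4),fix(P).round(4))
s=get_state(); r=R.from_quat(s["orientation"],scalar_first=True).as_matrix(); print(r.round(3))
w=eyes.calibration("wrist"); M=w["camera_from_world"]; o=-M[:3,:3].T@M[:3,3]; print(o, r.T@(o-s["tcp_pos"]), r.T@M[:3,:3].T)
E
```

```text
[[ 0.4585  0.0922  0.094 ]
 [ 0.4924 -0.0053  0.094 ]
 [ 0.5514  0.2374  0.094 ]] [[-0.1105  0.0486]
 [-0.0989 -0.054 ]
 [ 0.012   0.1699]]
[[ 0.952  0.306 -0.   ]
 [ 0.306 -0.952  0.001]
 [ 0.    -0.001 -1.   ]]
[ 0.23996296 -0.52743478  0.37273352] [0.06715246 0.00072334 0.03127061] [[-6.13869915e-04  9.64163387e-01  2.65308475e-01]
 [ 9.99999812e-01  5.92599470e-04  1.60217600e-04]
 [-2.74571771e-06  2.65308523e-01 -9.64163569e-01]]
```

View pics/wrist0.png

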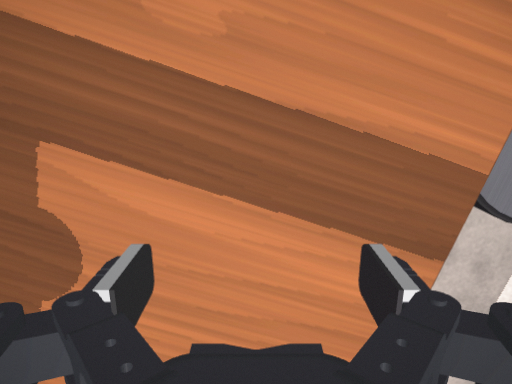

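{"name": "carry_out", "arguments": {"motion": [{"tx": 2, "ty": -1.8, "tz": -0.4}, {"tx": 3.6, "ty": -3.2, "tz": -0.7}, {"tx": 3.6, "ty": -3.2, "tz": -0.7}, {"tx": 3.6, "ty": -3.2, "tz": -0.7}, {"tx": 3.6, "ty": -3.2, "tz": -0.7}, {"tx": 3.6, "ty": -3.2, "tz": -0.7}, {"tx": 3.6, "ty": -3.2, "tz": -0.7}, {"tx": 3.6, "ty": -3.2, "tz": -0.7}, {"tx": 3.6, "ty": -3.2, "tz": -0.7}, {"tx": 3.6, "ty": -3.2, "tz": -0.7}, {"tx": 3.6, "ty": -3.2, "tz": -0.7}, {"tx": 3.6, "ty": -3.2, "tz": -0.7}, {"tx": 3.6, "ty": -3.2, "tz": -0.7}, {"tx": 3.6, "ty": -3.2, "tz": -0.7}, {"tx": 3.6, "ty": -3.2, "tz": -0.7}, {"tx": 1.8, "ty": -2.1, "tz": 0}, {"wz": -10}, {"wz": -10}, {"wz": -10}, {"wz": -10}]}}

```text
invalid input at $.motion[0]: expected keys jaw, tx, ty, tz, wx, wy, wz
```

{"name": "carry_out", "arguments": {"motion": [{"wz": -10}, {"wz": -10}, {"wz": -10}, {"wz": -10}, {"wz": -4.8}, {}]}}

```text
invalid input at $.motion[0]: expected keys jaw, tx, ty, tz, wx, wy, wz
```

```bash
python3 - <<'E'
from h import *
s=get_state(); w=eyes.calibration("wrist"); im=eyes.read_camera("wrist"); cv2.imwrite("pics/w1.png",im)
import pickle; pickle.dump((s,w),open("w1.pkl","wb"))
r=R.from_quat(s["orientation"],scalar_first=True).as_matrix(); print(s["clock"],s["tcp_pos"],r.round(3),s["joint_pos"].round(2),s["wrist_force"])
E
```

```text
0.15 [ 0.17581502 -0.54732838  0.40399233] [[ 0.952  0.306 -0.   ]
 [ 0.306 -0.952  0.001]
 [ 0.    -0.001 -1.   ]] [-1.4   0.31  0.05  1.3  -0.    1.43] [ 0.02380111  0.05654843 -0.59404474]
```

View pics/w1.png

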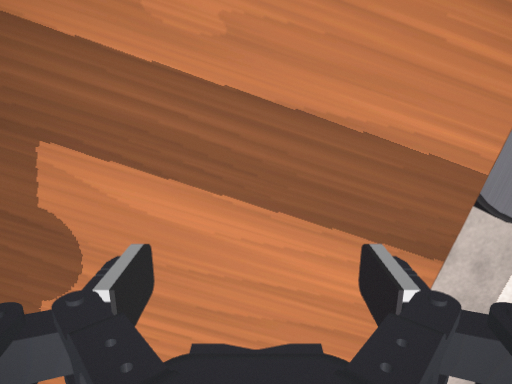

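{"name": "carry_out", "arguments": {"motion": [{"jaw": 1, "tx": 2, "ty": -1.8, "tz": -0.4, "wx": 0, "wy": 0, "wz": 0}, {"jaw": 1, "tx": 3.6, "ty": -3.2, "tz": -0.7, "wx": 0, "wy": 0, "wz": 0}, {"jaw": 1, "tx": 3.6, "ty": -3.2, "tz": -0.7, "wx": 0, "wy": 0, "wz": 0}, {"jaw": 1, "tx": 3.6, "ty": -3.2, "tz": -0.7, "wx": 0, "wy": 0, "wz": 0}, {"jaw": 1, "tx": 3.6, "ty": -3.2, "tz": -0.7, "wx": 0, "wy": 0, "wz": 0}, {"jaw": 1, "tx": 3.6, "ty": -3.2, "tz": -0.7, "wx": 0, "wy": 0, "wz": 0}, {"jaw": 1, "tx": 3.6, "ty": -3.2, "tz": -0.7, "wx": 0, "wy": 0, "wz": 0}, {"jaw": 1, "tx": 3.6, "ty": -3.2, "tz": -0.7, "wx": 0, "wy": 0, "wz": 0}, {"jaw": 1, "tx": 3.6, "ty": -3.2, "tz": -0.7, "wx": 0, "wy": 0, "wz": 0}, {"jaw": 1, "tx": 3.6, "ty": -3.2, "tz": -0.7, "wx": 0, "wy": 0, "wz": 0}, {"jaw": 1, "tx": 3.6, "ty": -3.2, "tz": -0.7, "wx": 0, "wy": 0, "wz": 0}, {"jaw": 1, "tx": 3.6, "ty": -3.2, "tz": -0.7, "wx": 0, "wy": 0, "wz": 0}, {"jaw": 1, "tx": 3.6, "ty": -3.2, "tz": -0.7, "wx": 0, "wy": 0, "wz": 0}, {"jaw": 1, "tx": 3.6, "ty": -3.2, "tz": -0.7, "wx": 0, "wy": 0, "wz": 0}, {"jaw": 1, "tx": 3.6, "ty": -3.2, "tz": -0.7, "wx": 0, "wy": 0, "wz": 0}, {"jaw": 1, "tx": 1.8, "ty": -2.1, "tz": 0, "wx": 0, "wy": 0, "wz": 0}]}}

```text
clock: 2.2
tcp_pos: [0.5439, 0.084, 0.5066]
orientation: [-0.0, 0.988, 0.156, 0.0]
wrist_force: [-0.1, -0.6, -0.9]
finger_gap: 0.0857
```

{"name": "carry_out", "arguments": {"motion": [{"jaw": 1, "tx": 0, "ty": 0, "tz": 0, "wx": 0, "wy": 0, "wz": -10}, {"jaw": 1, "tx": 0, "ty": 0, "tz": 0, "wx": 0, "wy": 0, "wz": -10}, {"jaw": 1, "tx": 0, "ty": 0, "tz": 0, "wx": 0, "wy": 0, "wz": -10}, {"jaw": 1, "tx": 0, "ty": 0, "tz": 0, "wx": 0, "wy": 0, "wz": -10}, {"jaw": 1, "tx": 0, "ty": 0, "tz": 0, "wx": 0, "wy": 0, "wz": -10}, {"jaw": 1, "tx": 0, "ty": 0, "tz": 0, "wx": 0, "wy": 0, "wz": -10}, {"jaw": 1, "tx": 0, "ty": 0, "tz": 0, "wx": 0, "wy": 0, "wz": -10}, {"jaw": 1, "tx": 0, "ty": 0, "tz": 0, "wx": 0, "wy": 0, "wz": -10}, {"jaw": 1, "tx": 0, "ty": 0, "tz": 0, "wx": 0, "wy": 0, "wz": -4.8}, {"jaw": 1, "tx": 0, "ty": 0, "tz": 0, "wx": 0, "wy": 0, "wz": 0}]}}

```text
clock: 3.45
tcp_pos: [0.5429, 0.082, 0.5064]
orientation: [-0.0, 0.626, 0.78, -0.0]
wrist_force: [-0.5, 0.0, 0.5]
finger_gap: 0.0855
```

```bash
python3 - <<'E'
from h import *
s=get_state(); w=eyes.calibration("wrist"); im=eyes.read_camera("wrist"); cv2.imwrite("pics/w2.png",im)
import pickle; pickle.dump((s,w),open("w2.pkl","wb"))
r=R.from_quat(s["orientation"],scalar_first=True).as_matrix(); print(s["clock"],s["tcp_pos"],r.round(3),s["joint_pos"].round(2),s["wrist_force"])
E
```

```text
3.45 [0.54290873 0.08195082 0.50643968] [[-0.217  0.976 -0.   ]
 [ 0.976  0.217 -0.   ]
 [ 0.    -0.001 -1.   ]] [ 0.    0.26  0.22  1.53 -0.    1.36] [-0.48929433  0.02158426  0.54079998]
```

View pics/w2.png

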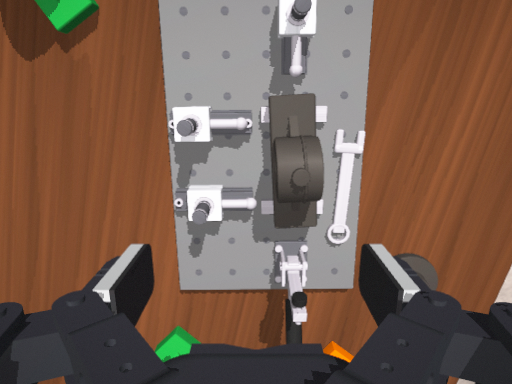

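```bash
python3 - <<'E'
import cv2
t=cv2.imread("pics/w2.png")
cv2.imwrite("pics/w2c.png",cv2.resize(t[85:225,165:345],None,fx=4.2,fy=4.2,interpolation=cv2.INTER_CUBIC))
cv2.imwrite("pics/w2d.png",cv2.resize(t[0:100,250:350],None,fx=6,fy=6,interpolation=cv2.INTER_CUBIC))
E
```

```text
(no output)
```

View pics/w2c.png

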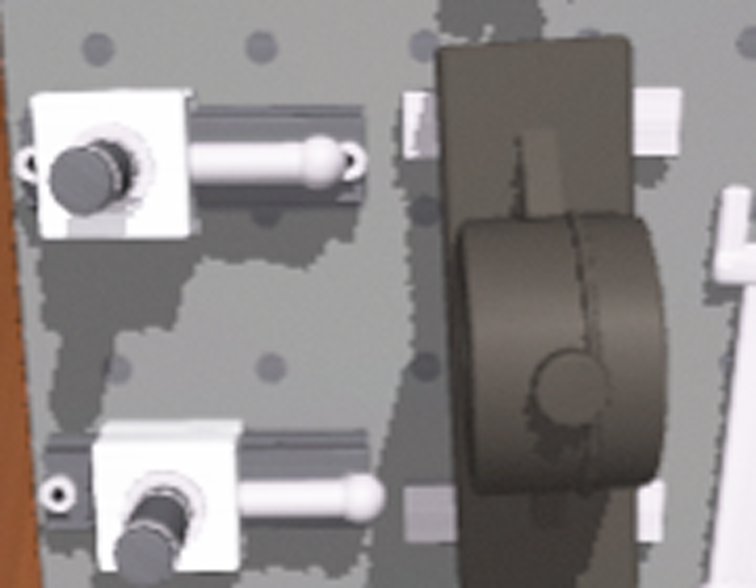

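View pics/w2d.png

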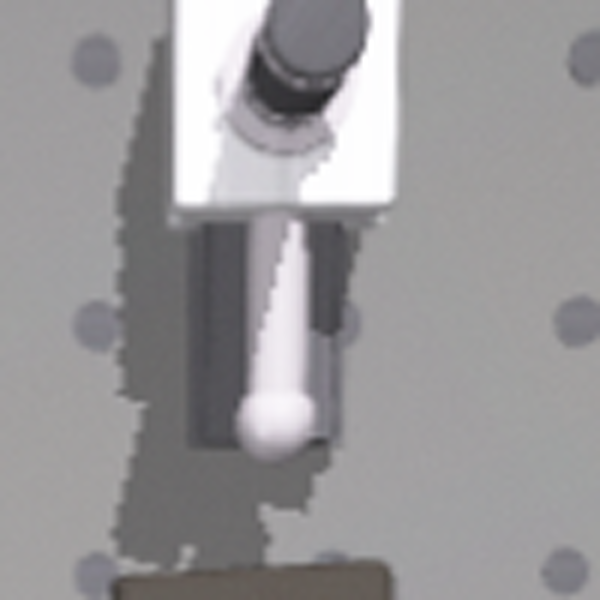

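```bash
python3 - <<'E'
from h import *
import pickle; s,c=pickle.load(open("w2.pkl","rb"))
def go(n,uv,z):
    P=plane(c,uv,z); print(n,P[:,:2].round(4).tolist(),(fix(P)*1e3).round(1).tolist())
go("posts",[(185,127.7),(200.2,216.5),(303,4)],.094)
go("noses",[(241.6,123.7),(251,203.5),(295.8,70.2)],.039)
go("foot",[(269,96.2),(315.2,93.8),(274.5,225),(316.9,225)],.05)
im=cv2.imread("pics/w2.png"); hsv=cv2.cvtColor(im,cv2.COLOR_BGR2HSV)
m=((hsv[...,1]<70)).astype(np.uint8)
# plate edges
L=[];Rr=[]
for v in list(range(40,235,5)):
    row=im[v].astype(int); red=row[:,2]-row[:,0]
    i=220
    while red[i]<25 and i>100:i-=1
    L.append((i+.5,v))
    i=352 if v<120 else 352
    i=350
    while red[i]<25 and i<400:i+=1
    Rr.append((i-.5,v))
print(L[::6],Rr[::6])
for n,E,x in(("L",L,-.145),("R",Rr,.115)):
    P=plane(c,E,.016)[:,:2]; vx,vy,x0,y0=cv2.fitLine(P.astype(np.float32),cv2.DIST_HUBER,0,.01,.01).ravel()
    a=np.arctan2(vy,vx); print(n,"yaw",(a-np.pi/2),a, (fix(P)*1e3)[::6].round(1).tolist())
B=[]
for u in list(range(185,270,5))+list(range(310,350,5)):
    col=im[:,u].astype(int); red=col[:,2]-col[:,0]; i=270
    while red[i]<25 and i<320:i+=1
    B.append((u,i-.5))
P=plane(c,B,.016); print((fix(P)*1e3)[::4].round(1).tolist())
E
```

```text
posts [[0.4605, 0.0965], [0.4946, -0.0008], [0.5553, 0.2427]] [[-107.6, 52.4], [-95.7, -50.1], [16.9, 174.2]]
noses [[0.5186, 0.1093], [0.5521, 0.0104], [0.5688, 0.1851]] [[-48.2, 52.1], [-37.1, -51.8], [17.4, 115.0]]
foot [[0.5439, 0.1488], [0.5967, 0.1634], [0.5879, -0.0084], [0.6421, 0.0036]] [[-14.8, 85.1], [39.9, 87.7], [-6.4, -77.9], [49.2, -78.1]]
[(160.5, 40), (162.5, 70), (165.5, 100), (167.5, 130), (169.5, 160), (171.5, 190), (174.5, 220)] [(370.5, 40), (368.5, 70), (365.5, 100), (363.5, 130), (361.5, 160), (359.5, 190), (357.5, 220)]
L yaw -2.9118948 -1.3410983 [[-147.7, 152.4], [-147.8, 117.3], [-146.6, 80.7], [-146.6, 42.5], [-146.7, 2.5], [-146.8, -39.3], [-145.6, -83.2]]
R yaw -2.9144764 -1.3436801 [[111.1, 151.8], [111.5, 116.7], [110.6, 80.1], [111.1, 41.9], [111.5, 1.9], [112.0, -40.0], [112.6, -83.9]]
[[-137.1, -193.8], [-107.2, -193.8], [-77.3, -193.9], [-47.3, -193.9], [-17.4, -194.0], [72.3, -192.6], [102.2, -192.8]]
```

{"name": "carry_out", "arguments": {"motion": [{"jaw": 1, "tx": 0.8, "ty": -1.9, "tz": 4.4, "wx": 0, "wy": 0, "wz": -0.5}, {"jaw": 1, "tx": 0.8, "ty": -1.9, "tz": 5, "wx": 0, "wy": 0, "wz": 0}, {"jaw": 1, "tx": 0.8, "ty": -1.9, "tz": 5, "wx": 0, "wy": 0, "wz": 0}, {"jaw": 1, "tx": 0.8, "ty": -2.0, "tz": 5, "wx": 0, "wy": 0, "wz": 0}, {"jaw": 0.6, "tx": 0, "ty": 0, "tz": 4, "wx": 0, "wy": 0, "wz": 0}, {"jaw": 0.4, "tx": 0, "ty": 0, "tz": 2.5, "wx": 0, "wy": 0, "wz": 0}, {"jaw": 0.2, "tx": 0, "ty": 0, "tz": 1.5, "wx": 0, "wy": 0, "wz": 0}, {"jaw": 0.2, "tx": 0, "ty": 0, "tz": 0, "wx": 0, "wy": 0, "wz": 0}], "force": 25}}

```text
clock: 4.5
tcp_pos: [0.46, 0.0958, 0.2316]
orientation: [-0.001, 0.622, 0.783, -0.001]
wrist_force: [0.2, -0.2, -0.4]
finger_gap: 0.0517
```

```bash
python3 - <<'E'
from h import *
s=get_state(); w=eyes.calibration("wrist"); im=eyes.read_camera("wrist"); cv2.imwrite("pics/w3.png",im)
r=R.from_quat(s["orientation"],scalar_first=True).as_matrix(); print(s["clock"],s["tcp_pos"],r.round(3),s["joint_pos"].round(2),s["wrist_force"])
E
```

```text
4.5 [0.46002113 0.09576748 0.23160768] [[-0.226  0.974 -0.003]
 [ 0.974  0.226 -0.   ]
 [ 0.    -0.003 -1.   ]] [ 0.03  0.24 -0.5   0.83 -0.    1.38] [ 0.19186628 -0.18566786 -0.44735897]
```

View pics/w3.png

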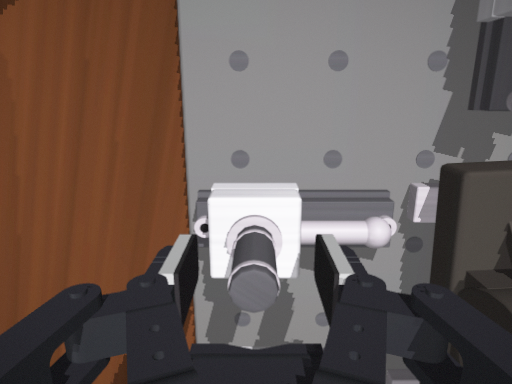

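{"name": "carry_out", "arguments": {"motion": [{"jaw": -0.6, "tx": 0, "ty": 0, "tz": 0, "wx": 0, "wy": 0, "wz": 0}, {"jaw": -0.8, "tx": 0, "ty": 0, "tz": 0, "wx": 0, "wy": 0, "wz": 0}, {"jaw": -0.8, "tx": 0, "ty": 0, "tz": 0, "wx": 0, "wy": 0, "wz": 0}, {"jaw": -0.8, "tx": 0, "ty": 0, "tz": 0, "wx": 0, "wy": 0, "wz": 0}]}}

```text
clock: 5.05
tcp_pos: [0.4609, 0.0958, 0.2335]
orientation: [0.001, 0.622, 0.783, 0.0]
wrist_force: [-2.6, -1.3, 6.6]
finger_gap: 0.0172
```

```bash
python3 - <<'E'
from h import *
s=get_state();c=w=eyes.calibration("wrist"); im=eyes.read_camera("wrist"); cv2.imwrite("pics/w4.png",im)
r=R.from_quat(s["orientation"],scalar_first=True).as_matrix(); print(s["clock"],s["tcp_pos"],s["finger_gap"],r[:,1],s["wrist_force"],s["ft_torque"])
E
```

```text
5.05 [0.46087353 0.09576998 0.23354095] 0.017179716432184754 [0.97397713 0.22664414 0.0009966 ] [-2.58963226 -1.32334409  6.56423499] [-0.18413418  0.45265229  0.00350238]
```

View pics/w4.png

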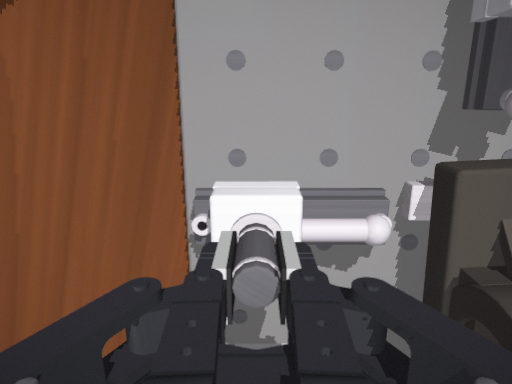

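{"name": "carry_out", "arguments": {"motion": [{"jaw": -0.8, "tx": 0, "ty": 0.3, "tz": -0.2, "wx": 0, "wy": 0, "wz": 0}, {"jaw": -0.8, "tx": 0, "ty": 0.5, "tz": 0, "wx": 0, "wy": 0, "wz": 0}, {"jaw": -0.8, "tx": 0, "ty": 0.5, "tz": 0, "wx": 0, "wy": 0, "wz": 0}, {"jaw": -0.8, "tx": 0, "ty": 0.4, "tz": 0, "wx": 0, "wy": 0, "wz": 0}, {"jaw": -0.8, "tx": 0, "ty": 0.3, "tz": 0, "wx": 0, "wy": 0, "wz": 0}, {"jaw": -0.8, "tx": 0, "ty": 0.2, "tz": 0, "wx": 0, "wy": 0, "wz": 0}, {"jaw": -0.8, "tx": 0, "ty": 0, "tz": 0, "wx": 0, "wy": 0, "wz": 0}]}}

```text
clock: 5.98
tcp_pos: [0.4819, 0.1007, 0.2338]
orientation: [-0.0, 0.622, 0.783, -0.001]
wrist_force: [-0.4, -4.5, -20.1]
finger_gap: 0.0172
```

```bash
cat >> h.py <<'E'
def snap(n,box=None,f=3):
    s=get_state(); c=eyes.calibration("wrist"); im=eyes.read_camera("wrist")
    r=R.from_quat(s["orientation"],scalar_first=True).as_matrix()
    print(s["clock"],s["tcp_pos"].round(4),"gap",round(s["finger_gap"],4),"F",s["wrist_force"].round(2),"Ftool",(r.T@s["wrist_force"]).round(2),"q",s["joint_pos"].round(2))
    print(r.round(3).tolist())
    cv2.imwrite("pics/%s_full.png"%n,im)
    if box:
        a,b,d,e=box; im=cv2.resize(im[b:e,a:d],None,fx=f,fy=f,interpolation=cv2.INTER_CUBIC)
    cv2.imwrite("pics/%s.png"%n,im); return s,c
E
python3 -c "
from h import *
snap('w5',(300,150,512,340),3)"
```

```text
5.975 [0.4819 0.1007 0.2338] gap 0.0172 F [ -0.43  -4.5  -20.14] Ftool [-4.28 -1.41 20.14] q [ 0.04  0.28 -0.45  0.85 -0.    1.39]
[[-0.227, 0.974, -0.001], [0.974, 0.227, -0.001], [-0.0, -0.002, -1.0]]
```

View pics/w5.png

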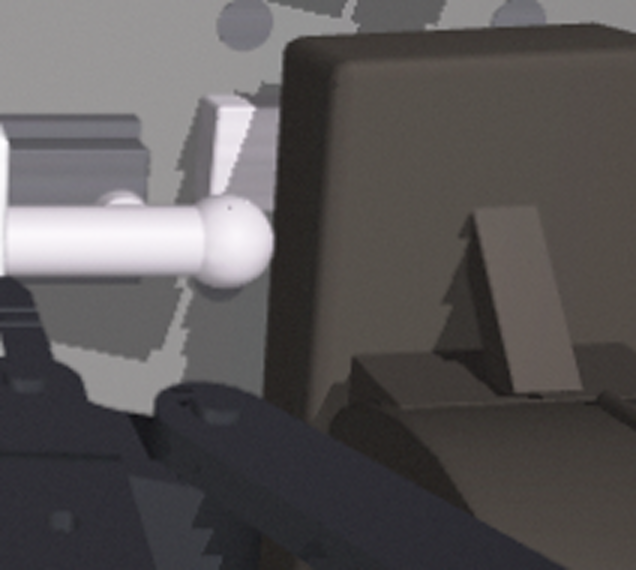

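```bash
python3 - <<'E'
from h import *
c=eyes.calibration("wrist")
for uv,z in (((377.5,230.2),.039),((408.2,230.2),.05),((390.5,230.2),.026),((371.5,230),.039)):
    print((fix(plane(c,[uv],z),(.5743,.0697),.228)*1e3).round(1))
E
```

```text
[[-21.7  51.5]]
[[-11.3  56. ]]
[[-9.7 46.3]]
[[-24.8  51.6]]
```

{"name": "carry_out", "arguments": {"motion": [{"jaw": -0.8, "tx": 0, "ty": 0.1, "tz": 0.15, "wx": 0, "wy": 0, "wz": 0}, {"jaw": -0.8, "tx": 0, "ty": 0.1, "tz": 0, "wx": 0, "wy": 0, "wz": 0}, {"jaw": -0.8, "tx": 0, "ty": 0, "tz": 0, "wx": 0, "wy": 0, "wz": 0}]}}

```text
clock: 6.4
tcp_pos: [0.4844, 0.1013, 0.2337]
orientation: [0.0, 0.622, 0.783, 0.0]
wrist_force: [-2.1, -4.4, -9.4]
finger_gap: 0.0171
```

```bash
python3 -c "
from h import *
snap('w6',(300,150,512,340),3)"
```

```text
6.4 [0.4844 0.1013 0.2337] gap 0.0171 F [-2.07 -4.4  -9.37] Ftool [-3.82 -3.03  9.37] q [ 0.04  0.28 -0.44  0.84 -0.    1.39]
[[-0.227, 0.974, 0.001], [0.974, 0.227, 0.0], [-0.0, 0.001, -1.0]]
```

View pics/w6.png

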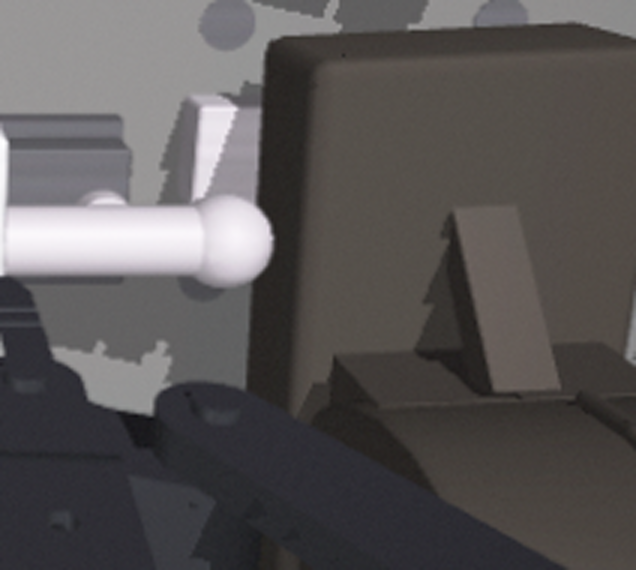

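{"name": "carry_out", "arguments": {"motion": [{"jaw": -0.8, "tx": 0, "ty": 0.04, "tz": 0, "wx": 0, "wy": 0, "wz": 0}, {"jaw": -0.8, "tx": 0, "ty": 0, "tz": 0, "wx": 0, "wy": 0, "wz": 0}]}}

```text
clock: 6.7
tcp_pos: [0.4848, 0.1014, 0.2336]
orientation: [0.0, 0.622, 0.783, 0.0]
wrist_force: [-2.3, -4.0, -7.3]
finger_gap: 0.0168
```

```bash
python3 -c "
from h import *
snap('w7',(300,150,512,340),3)"
```

```text
6.7 [0.4848 0.1014 0.2336] gap 0.0168 F [-2.28 -4.03 -7.35] Ftool [-3.4  -3.15  7.34] q [ 0.04  0.28 -0.44  0.84 -0.    1.39]
[[-0.227, 0.974, 0.001], [0.974, 0.227, -0.0], [-0.0, 0.001, -1.0]]
```

{"name": "carry_out", "arguments": {"motion": [{"jaw": -0.8, "tx": 0, "ty": 0.04, "tz": 0, "wx": 0, "wy": 0, "wz": 0}, {"jaw": -0.8, "tx": 0, "ty": 0, "tz": 0, "wx": 0, "wy": 0, "wz": 0}]}}

```text
clock: 7.0
tcp_pos: [0.4852, 0.1015, 0.2336]
orientation: [0.0, 0.622, 0.783, 0.0]
wrist_force: [-2.4, -3.9, -4.5]
finger_gap: 0.0171
```

```bash
python3 -c "
from h import *
snap('w8',(300,150,512,340),3)"
```

```text
7.0 [0.4852 0.1015 0.2336] gap 0.0171 F [-2.36 -3.9  -4.54] Ftool [-3.26 -3.19  4.54] q [ 0.04  0.28 -0.44  0.84 -0.    1.39]
[[-0.227, 0.974, 0.001], [0.974, 0.227, 0.0], [-0.0, 0.001, -1.0]]
```

View pics/w8.png

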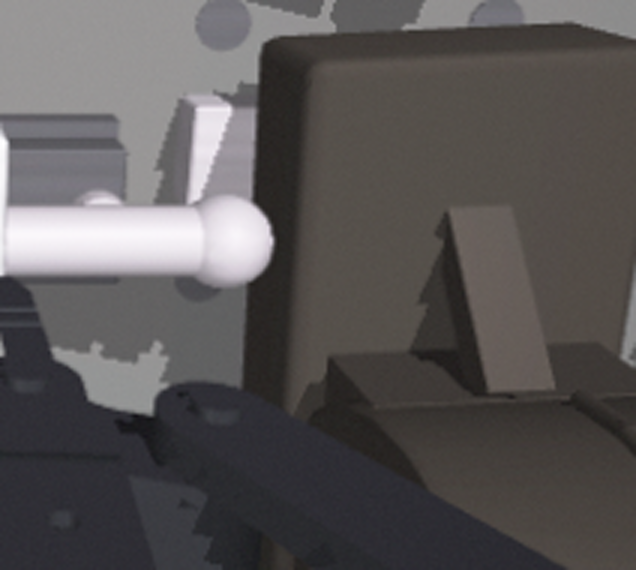

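{"name": "carry_out", "arguments": {"motion": [{"jaw": -0.8, "tx": 0, "ty": 0.04, "tz": 0, "wx": 0, "wy": 0, "wz": 0}, {"jaw": -0.8, "tx": 0, "ty": 0, "tz": 0, "wx": 0, "wy": 0, "wz": 0}]}}

```text
clock: 7.3
tcp_pos: [0.4856, 0.1015, 0.2336]
orientation: [0.0, 0.622, 0.783, 0.0]
wrist_force: [-1.2, -4.1, -0.9]
finger_gap: 0.0174
```

{"name": "carry_out", "arguments": {"motion": [{"jaw": -0.8, "tx": 0, "ty": 0.04, "tz": 0, "wx": 0, "wy": 0, "wz": 0}, {"jaw": -0.8, "tx": 0, "ty": 0, "tz": 0, "wx": 0, "wy": 0, "wz": 0}]}}

```text
clock: 7.55
tcp_pos: [0.4858, 0.1016, 0.2336]
orientation: [0.0, 0.622, 0.783, 0.0]
wrist_force: [-3.4, -4.9, 1.0]
finger_gap: 0.0169
```

```bash
python3 -c "
from h import *
snap('w9',(300,150,512,340),3)"
```

```text
7.55 [0.4858 0.1016 0.2336] gap 0.0169 F [-3.4  -4.89  0.98] Ftool [-4.   -4.42 -0.98] q [ 0.04  0.29 -0.44  0.85 -0.    1.39]
[[-0.227, 0.974, 0.001], [0.974, 0.227, -0.0], [-0.0, 0.001, -1.0]]
```

View pics/w9.png

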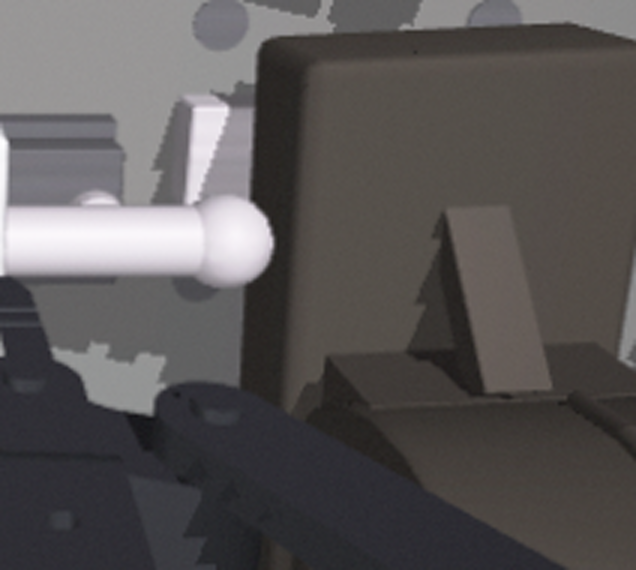

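{"name": "carry_out", "arguments": {"motion": [{"jaw": -0.8, "tx": 0, "ty": 0.04, "tz": 0, "wx": 0, "wy": 0, "wz": 0}, {"jaw": -0.8, "tx": 0, "ty": 0, "tz": 0, "wx": 0, "wy": 0, "wz": 0}]}}

```text
clock: 7.85
tcp_pos: [0.486, 0.1017, 0.2336]
orientation: [0.0, 0.622, 0.783, -0.0]
wrist_force: [-3.3, -4.2, 0.4]
finger_gap: 0.0174
```

```bash
python3 -c "
from h import *
snap('w10',(300,150,512,340),3)"
```

```text
7.85 [0.486  0.1017 0.2336] gap 0.0174 F [-3.34 -4.24  0.37] Ftool [-3.37 -4.21 -0.37] q [ 0.04  0.29 -0.44  0.85 -0.    1.39]
[[-0.227, 0.974, 0.0], [0.974, 0.227, -0.0], [-0.0, 0.0, -1.0]]
```

```bash
python3 - <<'E'
from h import *
c=eyes.calibration("wrist")
im=cv2.imread("pics/w10_full.png")
g=cv2.cvtColor(im,cv2.COLOR_BGR2GRAY)
for v in (170,180,190,200,212,254,262,270): print(v,g[v,374:412].tolist())
print(g[230,360:412].tolist())
E
```

```text
170 [149, 150, 150, 151, 148, 148, 149, 150, 149, 149, 149, 106, 52, 40, 39, 39, 40, 41, 41, 43, 42, 44, 47, 48, 47, 48, 51, 53, 53, 55, 58, 64, 71, 73, 72, 73, 73, 73]
180 [140, 145, 146, 142, 110, 97, 97, 99, 97, 97, 94, 58, 39, 38, 38, 37, 37, 39, 41, 38, 39, 41, 38, 39, 40, 40, 44, 55, 67, 72, 74, 77, 77, 79, 83, 81, 82, 83]
190 [230, 181, 153, 153, 152, 153, 152, 152, 153, 153, 95, 46, 38, 38, 37, 38, 40, 40, 38, 38, 41, 40, 39, 41, 38, 46, 53, 62, 73, 74, 77, 77, 77, 82, 82, 82, 82, 82]
200 [156, 156, 157, 156, 157, 155, 156, 155, 156, 134, 70, 37, 39, 40, 38, 40, 36, 39, 38, 39, 40, 42, 35, 38, 43, 52, 62, 69, 72, 76, 76, 79, 80, 81, 81, 82, 81, 82]
212 [150, 151, 150, 150, 150, 149, 150, 150, 151, 94, 47, 38, 39, 38, 38, 41, 38, 39, 38, 37, 38, 41, 37, 42, 49, 56, 68, 73, 76, 75, 76, 78, 82, 82, 82, 83, 82, 82]
254 [96, 97, 97, 96, 97, 97, 95, 56, 38, 36, 37, 38, 37, 38, 38, 39, 38, 39, 38, 38, 40, 46, 56, 63, 70, 76, 76, 78, 81, 81, 81, 81, 80, 81, 81, 81, 82, 80]
262 [96, 97, 97, 97, 96, 96, 73, 46, 40, 40, 38, 35, 39, 38, 38, 41, 38, 40, 37, 39, 41, 54, 61, 69, 73, 76, 78, 80, 82, 81, 81, 82, 80, 82, 80, 83, 79, 82]
270 [96, 97, 96, 96, 96, 98, 60, 40, 38, 37, 39, 38, 38, 37, 39, 38, 38, 39, 40, 38, 48, 57, 66, 72, 74, 76, 76, 78, 81, 81, 80, 81, 82, 81, 48, 36, 53, 60]
[242, 242, 243, 242, 242, 243, 242, 238, 224, 222, 226, 230, 232, 236, 239, 240, 241, 243, 244, 244, 243, 241, 239, 238, 237, 234, 230, 226, 221, 212, 197, 91, 37, 40, 40, 37, 44, 50, 61, 70, 72, 77, 76, 78, 81, 83, 82, 82, 82, 81, 81, 82]
```

View pics/w10.png

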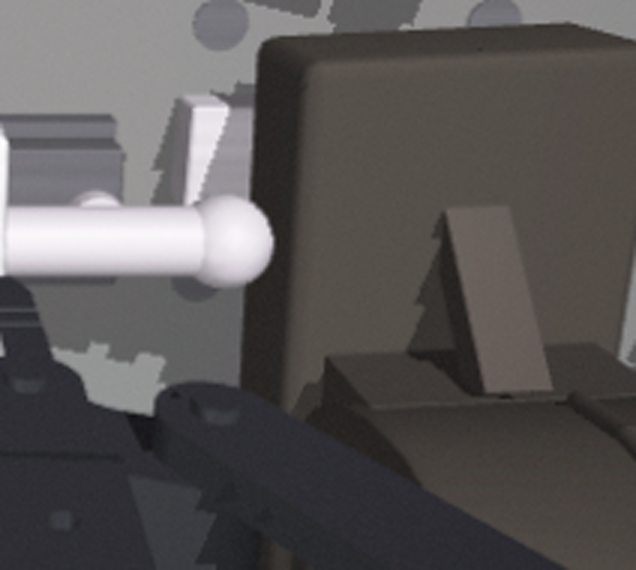

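```bash
cat >> h.py <<'E'
def gap_side(c,bot,nose_edge_uv,nose_y,O=(.5743,.0697),yaw=.228):
    # bot: foot lower edge pixels; sphere silhouette ray: find sphere x so that ray tangent
    for z in (.026,.028,.029):
        F=fix(plane(c,bot,z),O,yaw); p=np.polyfit(F[:,1],F[:,0],1); print(z,"side x at nose",np.polyval(p,nose_y)*1e3,"slope",p[0])
    o,d=ray(c,[nose_edge_uv]); d=d[0]/np.linalg.norm(d[0])
    from scipy.optimize import brentq
    def f(x):
        q=np.r_[unfix([(x,nose_y)],O,yaw)[0],.039]-o
        return np.linalg.norm(np.cross(q,d))-.008
    x0=fix(plane(c,[nose_edge_uv],.039),O,yaw)[0,0]
    x=brentq(f,x0-.03,x0-.003); print("nose x",x*1e3,"front",x*1e3+8)
E
python3 - <<'E'
from h import *
c=eyes.calibration("wrist")
gap_side(c,[(385.3,170),(384.2,190),(383.3,212),(381.3,254),(380,270)],(391.0,230.5),.0515)
E
```

```text
0.026 side x at nose -10.01600616032148 slope -0.05058278923644428
0.028 side x at nose -10.760297536563064 slope -0.05058278923644457
0.029 side x at nose -11.132443224683849 slope -0.05058278923644394
nose x -19.00375580354789 front -11.00375580354789
```

{"name": "carry_out", "arguments": {"motion": [{"jaw": -0.8, "tx": 0, "ty": 0.04, "tz": 0, "wx": 0, "wy": 0, "wz": 0}, {"jaw": -0.8, "tx": 0, "ty": 0, "tz": 0, "wx": 0, "wy": 0, "wz": 0}]}}

```text
clock: 8.15
tcp_pos: [0.4861, 0.1017, 0.2336]
orientation: [-0.0, 0.622, 0.783, -0.0]
wrist_force: [-4.5, -4.6, 1.7]
finger_gap: 0.017
```

{"name": "carry_out", "arguments": {"motion": [{"jaw": 0.2, "tx": 0, "ty": 0, "tz": 0, "wx": 0, "wy": 0, "wz": 0}, {"jaw": 0.2, "tx": 0, "ty": 0, "tz": 0, "wx": 0, "wy": 0, "wz": 0}, {"jaw": 0.2, "tx": 0, "ty": 0, "tz": 0, "wx": 0, "wy": 0, "wz": 0}]}}

```text
clock: 8.52
tcp_pos: [0.487, 0.1021, 0.2336]
orientation: [0.0, 0.622, 0.783, 0.001]
wrist_force: [-0.2, 0.6, 0.0]
finger_gap: 0.0513
```

```bash
python3 -c "
from h import *
snap('w11',(180,150,450,340),2.9)"
```

```text
8.525 [0.487  0.1021 0.2336] gap 0.0513 F [-0.18  0.56  0.04] Ftool [ 0.59 -0.05 -0.04] q [ 0.05  0.29 -0.44  0.85  0.    1.39]
[[-0.227, 0.974, 0.002], [0.974, 0.227, 0.001], [0.0, 0.002, -1.0]]
```

View pics/w11.png

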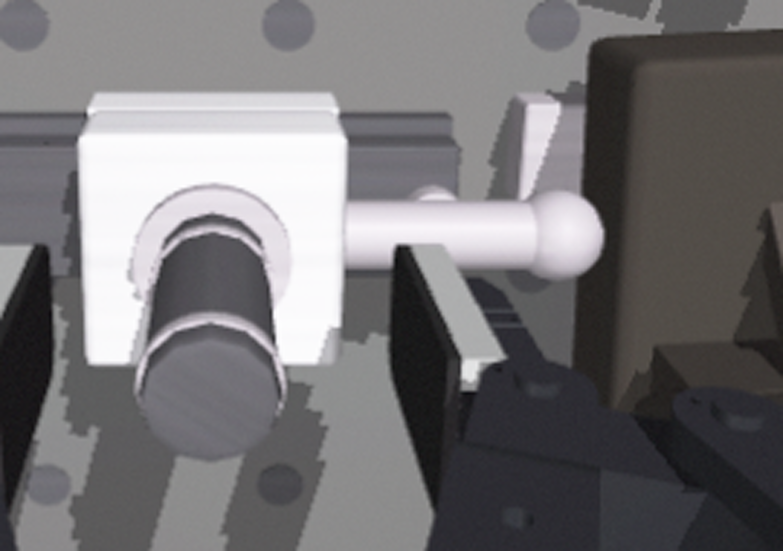

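{"name": "carry_out", "arguments": {"motion": [{"jaw": 0.2, "tx": 0, "ty": 0, "tz": -2.5, "wx": 0, "wy": 0, "wz": 0}, {"jaw": 0.2, "tx": -1, "ty": -0.2, "tz": -2.5, "wx": 0, "wy": 0, "wz": 0}, {"jaw": 0.2, "tx": -4, "ty": -0.6, "tz": 0, "wx": 0, "wy": 0, "wz": 0}, {"jaw": 0.2, "tx": -4, "ty": -0.6, "tz": 0, "wx": 0, "wy": 0, "wz": 0}, {"jaw": 0.2, "tx": -1.2, "ty": -0.2, "tz": 2, "wx": 0, "wy": 0, "wz": 0}, {"jaw": 0.2, "tx": 0, "ty": 0, "tz": 2, "wx": 0, "wy": 0, "wz": 0}, {"jaw": 0.2, "tx": 0, "ty": 0, "tz": 1, "wx": 0, "wy": 0, "wz": 0}, {"jaw": 0.2, "tx": 0, "ty": 0, "tz": 0, "wx": 0, "wy": 0, "wz": 0}]}}

```text
clock: 9.57
tcp_pos: [0.4937, -0.0009, 0.2327]
orientation: [-0.001, 0.622, 0.783, -0.0]
wrist_force: [-0.0, 0.7, -0.4]
finger_gap: 0.0513
```

```bash
python3 -c "
from h import *
snap('w12')"
```

```text
9.575 [ 0.4937 -0.0009  0.2327] gap 0.0513 F [-0.03  0.65 -0.4 ] Ftool [0.64 0.12 0.4 ] q [-0.16  0.28 -0.44  0.84  0.    1.18]
[[-0.227, 0.974, -0.001], [0.974, 0.227, 0.0], [0.001, -0.001, -1.0]]
```

View pics/w12.png

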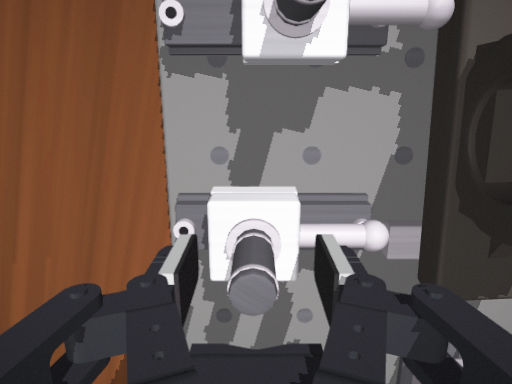

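{"name": "carry_out", "arguments": {"motion": [{"jaw": -0.6, "tx": 0, "ty": 0, "tz": 0, "wx": 0, "wy": 0, "wz": 0}, {"jaw": -0.8, "tx": 0, "ty": 0, "tz": 0, "wx": 0, "wy": 0, "wz": 0}, {"jaw": -0.8, "tx": 0, "ty": 0, "tz": 0, "wx": 0, "wy": 0, "wz": 0}]}}

```text
clock: 10.0
tcp_pos: [0.4941, -0.0011, 0.2339]
orientation: [0.0, 0.622, 0.783, 0.0]
wrist_force: [-2.8, -0.2, 4.1]
finger_gap: 0.0173
```

```bash
python3 -c "
from h import *
s,c=snap('w13',(330,150,512,300),4)
im=cv2.imread('pics/w13_full.png');g=cv2.cvtColor(im,cv2.COLOR_BGR2GRAY)
for v in (205,215,236,255,270): print(v,g[v,378:440].tolist())
"
```

```text
10.0 [ 0.4941 -0.0011  0.2339] gap 0.0173 F [-2.81 -0.19  4.1 ] Ftool [ 0.45 -2.77 -4.1 ] q [-0.16  0.28 -0.44  0.84 -0.    1.18]
[[-0.227, 0.974, 0.001], [0.974, 0.227, -0.0], [-0.0, 0.001, -1.0]]
205 [101, 100, 100, 101, 103, 102, 102, 101, 102, 101, 101, 102, 100, 101, 102, 101, 101, 101, 100, 100, 100, 101, 101, 101, 100, 100, 100, 100, 101, 101, 99, 101, 102, 101, 99, 99, 100, 101, 100, 101, 99, 100, 98, 42, 41, 39, 44, 42, 42, 39, 39, 41, 42, 41, 38, 41, 40, 44, 43, 42, 42, 43]
215 [102, 103, 100, 101, 102, 100, 100, 101, 102, 99, 101, 100, 101, 101, 102, 101, 99, 101, 101, 101, 102, 100, 99, 101, 100, 100, 100, 100, 101, 101, 101, 98, 102, 100, 100, 101, 99, 100, 101, 100, 101, 99, 51, 41, 43, 41, 40, 40, 41, 41, 43, 40, 40, 43, 41, 41, 44, 42, 40, 42, 42, 44]
236 [245, 244, 243, 243, 241, 239, 237, 235, 231, 226, 217, 200, 156, 159, 160, 162, 160, 160, 160, 161, 158, 160, 160, 159, 159, 159, 160, 159, 161, 160, 158, 161, 159, 160, 159, 160, 159, 159, 161, 157, 68, 40, 40, 38, 41, 40, 41, 41, 41, 41, 40, 40, 40, 41, 43, 42, 41, 41, 42, 46, 51, 58]
255 [100, 100, 101, 100, 101, 104, 115, 159, 163, 163, 161, 162, 163, 162, 163, 162, 161, 161, 161, 161, 161, 161, 161, 161, 161, 160, 161, 160, 162, 161, 161, 162, 161, 161, 161, 160, 161, 160, 123, 39, 40, 41, 39, 41, 38, 42, 41, 40, 43, 39, 41, 40, 40, 43, 40, 40, 41, 47, 52, 57, 64, 63]
270 [101, 99, 100, 100, 100, 100, 100, 100, 100, 99, 101, 100, 99, 99, 100, 100, 100, 99, 99, 99, 99, 99, 100, 99, 99, 102, 100, 101, 99, 98, 100, 99, 100, 99, 100, 99, 97, 66, 42, 39, 38, 41, 42, 42, 41, 40, 41, 39, 40, 39, 41, 41, 43, 41, 44, 42, 50, 57, 61, 65, 61, 61]
```

View pics/w13.png

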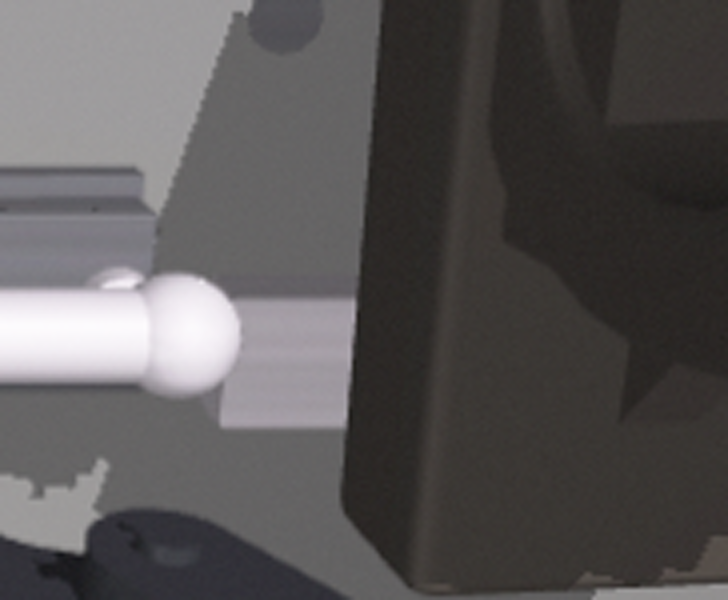

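```bash
python3 - <<'E'
from h import *
c=eyes.calibration("wrist")
gap_side(c,[(420.5,205),(419.7,215),(417.8,236),(416.0,255),(414.8,270)],(389.9,234),-.053)
E
```

```text
0.026 side x at nose -4.963489468573674 slope -0.04372093195683861
0.028 side x at nose -5.9404324581153425 slope -0.043720931956837426
0.029 side x at nose -6.428903952886166 slope -0.04372093195683656
nose x -34.21953816060001 front -26.21953816060001
```

{"name": "carry_out", "arguments": {"motion": [{"jaw": -0.8, "tx": 0, "ty": 0.3, "tz": 0, "wx": 0, "wy": 0, "wz": 0}, {"jaw": -0.8, "tx": 0, "ty": 0.5, "tz": 0, "wx": 0, "wy": 0, "wz": 0}, {"jaw": -0.8, "tx": 0, "ty": 0.5, "tz": 0, "wx": 0, "wy": 0, "wz": 0}, {"jaw": -0.8, "tx": 0, "ty": 0.3, "tz": 0, "wx": 0, "wy": 0, "wz": 0}, {"jaw": -0.8, "tx": 0, "ty": 0.2, "tz": 0, "wx": 0, "wy": 0, "wz": 0}, {"jaw": -0.8, "tx": 0, "ty": 0, "tz": 0, "wx": 0, "wy": 0, "wz": 0}, {"jaw": -0.8, "tx": 0, "ty": 0, "tz": 0, "wx": 0, "wy": 0, "wz": 0}]}}

```text
clock: 10.92
tcp_pos: [0.5116, 0.003, 0.2339]
orientation: [0.0, 0.622, 0.783, 0.0]
wrist_force: [-2.5, -0.5, 6.2]
finger_gap: 0.0175
```

```bash
python3 -c "
from h import *
s,c=snap('w14',(330,150,512,300),4)
im=cv2.imread('pics/w14_full.png');g=cv2.cvtColor(im,cv2.COLOR_BGR2GRAY)
def edge(v,a,b,t): 
    r=g[v,a:b].astype(float); i=np.argmax(r<t); return a+i-1+(r[i-1]-t)/(r[i-1]-r[i])
E=[(edge(v,366,420,70),v) for v in (205,212,252,260,268)]
ne=(edge(234,376,430,145),234); print(E,ne); gap_side(c,E,ne,-.053)
"
```

```text
10.925 [0.5116 0.003  0.2339] gap 0.0175 F [-2.46 -0.54  6.2 ] Ftool [ 0.03 -2.51 -6.2 ] q [-0.15  0.31 -0.4   0.86 -0.    1.19]
[[-0.227, 0.974, 0.001], [0.974, 0.227, -0.0], [-0.0, 0.001, -1.0]]
[(np.float64(387.03846153846155), 205), (np.float64(386.76190476190476), 212), (np.float64(384.9583333333333), 252), (np.float64(383.8974358974359), 260), (np.float64(383.53846153846155), 268)] (np.float64(384.25), 234)
0.026 side x at nose -5.0233108398584445 slope -0.04989708580400934
0.028 side x at nose -5.7915525024095995 slope -0.049897085804009984
0.029 side x at nose -6.175673333685133 slope -0.049897085804009075
nose x -19.161231006663733 front -11.161231006663733
```

View pics/w14.png

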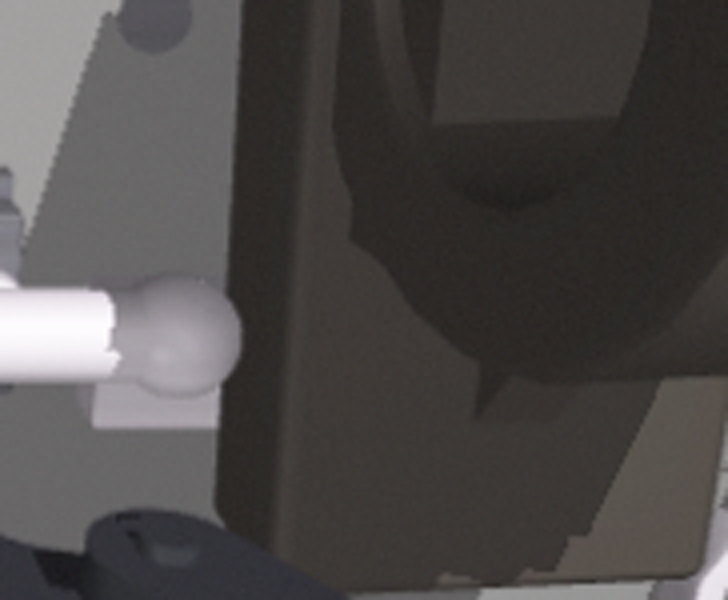

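{"name": "carry_out", "arguments": {"motion": [{"jaw": -0.8, "tx": 0, "ty": 0.06, "tz": 0.05, "wx": 0, "wy": 0, "wz": 0}, {"jaw": -0.8, "tx": 0, "ty": 0.06, "tz": 0, "wx": 0, "wy": 0, "wz": 0}, {"jaw": -0.8, "tx": 0, "ty": 0, "tz": 0, "wx": 0, "wy": 0, "wz": 0}]}}

```text
clock: 11.35
tcp_pos: [0.5128, 0.0033, 0.2339]
orientation: [0.001, 0.622, 0.783, 0.0]
wrist_force: [-2.8, 1.2, 10.2]
finger_gap: 0.0172
```

{"name": "carry_out", "arguments": {"motion": [{"jaw": -0.8, "tx": 0, "ty": 0.04, "tz": 0, "wx": 0, "wy": 0, "wz": 0}, {"jaw": -0.8, "tx": 0, "ty": 0, "tz": 0, "wx": 0, "wy": 0, "wz": 0}]}}

```text
clock: 11.6
tcp_pos: [0.5132, 0.0033, 0.2338]
orientation: [0.001, 0.622, 0.783, 0.0]
wrist_force: [-3.3, 0.0, 9.5]
finger_gap: 0.0171
```

{"name": "carry_out", "arguments": {"motion": [{"jaw": -0.8, "tx": 0, "ty": 0.04, "tz": 0, "wx": 0, "wy": 0, "wz": 0}, {"jaw": -0.8, "tx": 0, "ty": 0, "tz": 0, "wx": 0, "wy": 0, "wz": 0}]}}

```text
clock: 11.85
tcp_pos: [0.5136, 0.0034, 0.2339]
orientation: [0.001, 0.622, 0.783, 0.0]
wrist_force: [-3.0, 0.8, 10.7]
finger_gap: 0.017
```

{"name": "carry_out", "arguments": {"motion": [{"jaw": -0.8, "tx": 0, "ty": 0.04, "tz": -0.05, "wx": 0, "wy": 0, "wz": 0}, {"jaw": -0.8, "tx": 0, "ty": 0, "tz": 0, "wx": 0, "wy": 0, "wz": 0}]}}

```text
clock: 12.1
tcp_pos: [0.5137, 0.0035, 0.2339]
orientation: [0.0, 0.622, 0.783, -0.0]
wrist_force: [-3.7, 0.4, 6.4]
finger_gap: 0.0175
```

{"name": "carry_out", "arguments": {"motion": [{"jaw": -0.8, "tx": 0, "ty": 0.04, "tz": 0, "wx": 0, "wy": 0, "wz": 0}, {"jaw": -0.8, "tx": 0, "ty": 0, "tz": 0, "wx": 0, "wy": 0, "wz": 0}]}}

```text
clock: 12.35
tcp_pos: [0.5139, 0.0035, 0.2339]
orientation: [0.0, 0.622, 0.783, -0.0]
wrist_force: [-4.9, -0.8, 6.7]
finger_gap: 0.0175
```

```bash
python3 -c "
from h import *
s,c=snap('w15',(330,150,512,300),4)
im=cv2.imread('pics/w15_full.png');g=cv2.cvtColor(im,cv2.COLOR_BGR2GRAY)
print(g[234,374:410].tolist())
"
```

```text
12.35 [0.5139 0.0035 0.2339] gap 0.0175 F [-4.85 -0.81  6.74] Ftool [ 0.31 -4.91 -6.74] q [-0.15  0.32 -0.39  0.86 -0.    1.19]
[[-0.227, 0.974, -0.0], [0.974, 0.227, -0.001], [-0.0, -0.0, -1.0]]
[171, 172, 173, 170, 168, 164, 160, 159, 154, 151, 147, 143, 139, 134, 129, 122, 84, 49, 44, 41, 43, 45, 45, 53, 59, 63, 61, 60, 59, 58, 61, 59, 59, 62, 60, 60]
```

View pics/w15.png

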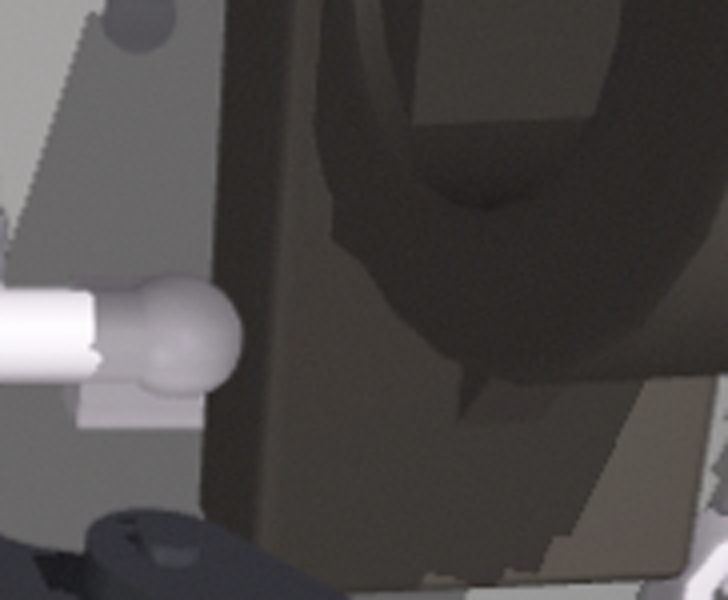

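{"name": "carry_out", "arguments": {"motion": [{"jaw": -0.8, "tx": 0, "ty": 0.03, "tz": 0, "wx": 0, "wy": 0, "wz": 0}, {"jaw": -0.8, "tx": 0, "ty": 0, "tz": 0, "wx": 0, "wy": 0, "wz": 0}]}}

```text
clock: 12.65
tcp_pos: [0.514, 0.0035, 0.2339]
orientation: [-0.0, 0.622, 0.783, -0.0]
wrist_force: [-4.8, -0.4, 8.2]
finger_gap: 0.0174
```

{"name": "carry_out", "arguments": {"motion": [{"jaw": 0.2, "tx": 0, "ty": 0, "tz": 0, "wx": 0, "wy": 0, "wz": 0}, {"jaw": 0.2, "tx": 0, "ty": 0, "tz": 0, "wx": 0, "wy": 0, "wz": 0}, {"jaw": 0.2, "tx": 0, "ty": 0, "tz": -2.5, "wx": 0, "wy": 0, "wz": 0}, {"jaw": 0.2, "tx": 0, "ty": 0, "tz": -3.5, "wx": 0, "wy": 0, "wz": 0}, {"jaw": 0.2, "tx": 0, "ty": 0, "tz": 0, "wx": 0, "wy": 0, "wz": 0}]}}

```text
clock: 13.28
tcp_pos: [0.5159, 0.0035, 0.2957]
orientation: [0.002, 0.622, 0.783, 0.001]
wrist_force: [0.2, 0.3, 0.3]
finger_gap: 0.0513
```

```bash
python3 -c "
from h import *
s,c=snap('w16')"
```

```text
13.275 [0.5159 0.0035 0.2957] gap 0.0513 F [0.2  0.34 0.31] Ftool [ 0.29  0.27 -0.31] q [-0.15  0.26 -0.31  1.    0.    1.19]
[[-0.227, 0.974, 0.005], [0.974, 0.227, -0.001], [-0.002, 0.005, -1.0]]
```

View pics/w16.png

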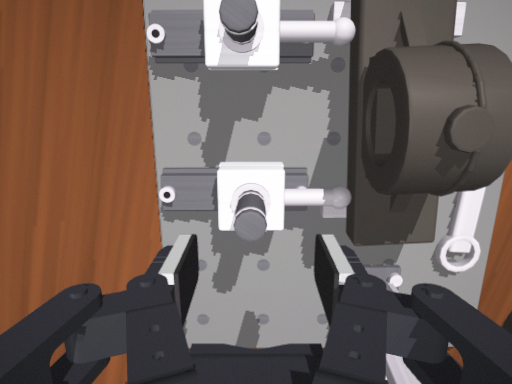

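{"name": "carry_out", "arguments": {"motion": [{"jaw": 0.2, "tx": 1, "ty": 0, "tz": -4, "wx": 0, "wy": 0, "wz": 0}, {"jaw": 0.2, "tx": 4.4, "ty": 1.9, "tz": 0, "wx": 0, "wy": 0, "wz": 0}, {"jaw": 0.2, "tx": 4.5, "ty": 1.9, "tz": 0, "wx": 0, "wy": 0, "wz": 0}, {"jaw": 0.2, "tx": 4.5, "ty": 1.9, "tz": 0, "wx": 0, "wy": 0, "wz": 0}, {"jaw": 0.2, "tx": 4.5, "ty": 1.9, "tz": 0, "wx": 0, "wy": 0, "wz": 0}, {"jaw": 0.2, "tx": 3.5, "ty": 1.7, "tz": 0, "wx": 0, "wy": 0, "wz": 0}, {"jaw": 0.2, "tx": 0, "ty": 0, "tz": 0, "wx": 0, "wy": 0, "wz": -10}, {"jaw": 0.2, "tx": 0, "ty": 0, "tz": 0, "wx": 0, "wy": 0, "wz": -10}, {"jaw": 0.2, "tx": 0, "ty": 0, "tz": 0, "wx": 0, "wy": 0, "wz": -10}, {"jaw": 0.2, "tx": 0, "ty": 0, "tz": 0, "wx": 0, "wy": 0, "wz": -10}, {"jaw": 0.2, "tx": 0, "ty": 0, "tz": 0, "wx": 0, "wy": 0, "wz": -10}, {"jaw": 0.2, "tx": 0, "ty": 0, "tz": 0, "wx": 0, "wy": 0, "wz": -10}, {"jaw": 0.2, "tx": 0, "ty": 0, "tz": 0, "wx": 0, "wy": 0, "wz": -10}, {"jaw": 0.2, "tx": 0, "ty": 0, "tz": 0, "wx": 0, "wy": 0, "wz": -10}, {"jaw": 0.2, "tx": 0, "ty": 0, "tz": 0, "wx": 0, "wy": 0, "wz": -10}, {"jaw": 0.2, "tx": 0, "ty": 0, "tz": 0, "wx": 0, "wy": 0, "wz": 0}]}}

```text
clock: 15.32
tcp_pos: [0.5541, 0.2428, 0.3316]
orientation: [-0.001, -0.113, 0.994, -0.0]
wrist_force: [-0.1, -0.9, -0.4]
finger_gap: 0.0515
```

```bash
python3 -c "
from h import *
s,c=snap('w17')"
```

```text
15.325 [0.5541 0.2428 0.3316] gap 0.0515 F [-0.11 -0.95 -0.45] Ftool [ 0.32 -0.9   0.45] q [ 0.28  0.4  -0.01  1.16 -0.    0.05]
[[-0.974, -0.225, -0.002], [-0.225, 0.974, -0.001], [0.002, -0.0, -1.0]]
```

View pics/w17.png

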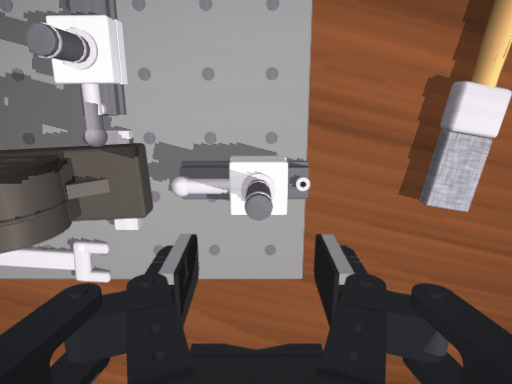

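```bash
python3 - <<'E'
from h import *
c=eyes.calibration("wrist"); s=get_state()
P=plane(c,[(259,207)],.094)[0]; print(P, plane(c,[(180.5,186.5),(149,207),(151,147)],.039))
r=R.from_quat(s["orientation"],scalar_first=True).as_matrix()
print((r.T@(np.r_[P[:2],.2335]-s["tcp_pos"])*100).round(2))
E
```

```text
[0.55406089 0.24394386 0.094     ] [[0.56877592 0.184805   0.039     ]
 [0.59102578 0.16315112 0.039     ]
 [0.54316262 0.15776818 0.039     ]]
[-0.04  0.11  9.84]
```

{"name": "carry_out", "arguments": {"motion": [{"jaw": 0.2, "tx": 0, "ty": 0.1, "tz": 3.6, "wx": 0, "wy": 0, "wz": 0}, {"jaw": 0.2, "tx": 0, "ty": 0, "tz": 3.6, "wx": 0, "wy": 0, "wz": 0}, {"jaw": 0.2, "tx": 0, "ty": 0, "tz": 2.5, "wx": 0, "wy": 0, "wz": 0}, {"jaw": 0, "tx": 0, "ty": 0, "tz": 0, "wx": 0, "wy": 0, "wz": 0}, {"jaw": -0.6, "tx": 0, "ty": 0, "tz": 0, "wx": 0, "wy": 0, "wz": 0}, {"jaw": -0.8, "tx": 0, "ty": 0, "tz": 0, "wx": 0, "wy": 0, "wz": 0}, {"jaw": -0.8, "tx": 0, "ty": 0, "tz": -0.05, "wx": 0, "wy": 0, "wz": 0}, {"jaw": -0.8, "tx": 0, "ty": 0, "tz": 0, "wx": 0, "wy": 0, "wz": 0}]}}

```text
clock: 16.38
tcp_pos: [0.5546, 0.244, 0.2375]
orientation: [0.001, -0.114, 0.993, 0.0]
wrist_force: [1.5, 0.7, 0.9]
finger_gap: 0.0172
```

```bash
python3 -c "
from h import *
s,c=snap('w18')"
```

```text
16.375 [0.5546 0.244  0.2375] gap 0.0172 F [1.47 0.72 0.91] Ftool [-1.6   0.37 -0.91] q [ 0.28  0.47 -0.15  0.95  0.    0.05]
[[-0.974, -0.227, 0.002], [-0.227, 0.974, 0.001], [-0.002, 0.0, -1.0]]
```

View pics/w18.png

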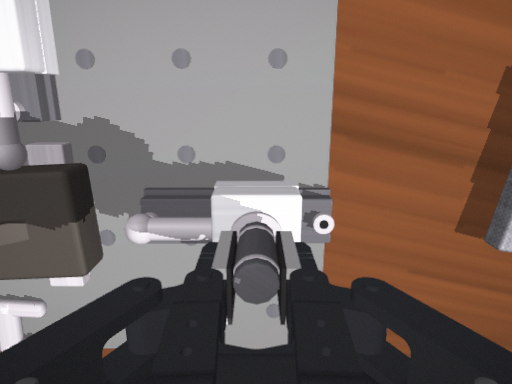

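```bash
python3 - <<'E'
from h import *
c=eyes.calibration("wrist"); g=cv2.cvtColor(cv2.imread("pics/w18_full.png"),cv2.COLOR_BGR2GRAY)
print(g[229,80:140].tolist())
A=(.5743,.0697);y=.228
for u,z in ((100.5,.026),(100.5,.028),(141,.039),(125.9,.039)): print(u,z,fix(plane(c,[(u,229)],z),A,y)*1e3)
E
```

```text
[65, 66, 65, 64, 66, 65, 64, 62, 63, 61, 63, 63, 62, 60, 62, 64, 63, 63, 87, 162, 161, 162, 160, 155, 153, 154, 147, 149, 159, 156, 161, 162, 162, 163, 162, 161, 163, 163, 162, 162, 162, 163, 164, 158, 144, 157, 168, 184, 199, 204, 196, 193, 183, 184, 185, 186, 189, 185, 182, 177]
100.5 0.026 [[25.65012992 86.65994603]]
100.5 0.028 [[24.84269009 87.62434624]]
141 0.039 [[ 20.37691596 113.99833732]]
125.9 0.039 [[ 20.3853041  106.15117782]]
```

{"name": "carry_out", "arguments": {"motion": [{"jaw": -0.8, "tx": 0, "ty": -0.3, "tz": 0, "wx": 0, "wy": 0, "wz": 0}, {"jaw": -0.8, "tx": 0, "ty": -0.5, "tz": 0, "wx": 0, "wy": 0, "wz": 0}, {"jaw": -0.8, "tx": 0, "ty": -0.5, "tz": 0, "wx": 0, "wy": 0, "wz": 0}, {"jaw": -0.8, "tx": 0, "ty": -0.3, "tz": 0, "wx": 0, "wy": 0, "wz": 0}, {"jaw": -0.8, "tx": 0, "ty": -0.15, "tz": 0, "wx": 0, "wy": 0, "wz": 0}, {"jaw": -0.8, "tx": 0, "ty": 0, "tz": 0, "wx": 0, "wy": 0, "wz": 0}, {"jaw": -0.8, "tx": 0, "ty": 0, "tz": 0, "wx": 0, "wy": 0, "wz": 0}]}}

```text
clock: 17.3
tcp_pos: [0.5587, 0.2265, 0.2375]
orientation: [0.001, -0.114, 0.993, -0.0]
wrist_force: [2.4, 2.5, 5.3]
finger_gap: 0.0169
```

```bash
python3 -c "
from h import *
s,c=snap('w19',(30,130,220,300),3.5)
g=cv2.cvtColor(cv2.imread('pics/w19_full.png'),cv2.COLOR_BGR2GRAY)
print(g[229,100:150].tolist(),g[205,100:150].tolist(),g[255,100:150].tolist())"
```

```text
17.3 [0.5587 0.2265 0.2375] gap 0.0169 F [2.43 2.46 5.31] Ftool [-2.94  1.84 -5.31] q [ 0.25  0.46 -0.16  0.95 -0.    0.02]
[[-0.974, -0.226, 0.002], [-0.226, 0.974, 0.0], [-0.002, -0.0, -1.0]]
[58, 59, 60, 60, 61, 72, 59, 59, 55, 54, 53, 50, 49, 59, 84, 76, 68, 66, 63, 65, 64, 57, 30, 34, 91, 155, 166, 182, 196, 210, 219, 225, 223, 206, 209, 204, 188, 183, 181, 177, 173, 168, 166, 160, 156, 151, 148, 162, 180, 180] [59, 59, 60, 58, 58, 56, 51, 51, 46, 43, 40, 37, 36, 36, 33, 34, 34, 31, 32, 33, 32, 30, 32, 32, 32, 33, 30, 67, 107, 106, 105, 105, 105, 104, 104, 105, 105, 104, 107, 105, 106, 105, 105, 105, 106, 106, 106, 106, 106, 106] [87, 87, 89, 87, 89, 86, 88, 89, 86, 86, 88, 86, 89, 91, 93, 94, 96, 95, 87, 79, 70, 65, 65, 64, 64, 65, 65, 63, 63, 63, 63, 62, 61, 62, 69, 116, 160, 161, 161, 161, 160, 161, 161, 161, 161, 160, 159, 161, 161, 162]
```

View pics/w19.png

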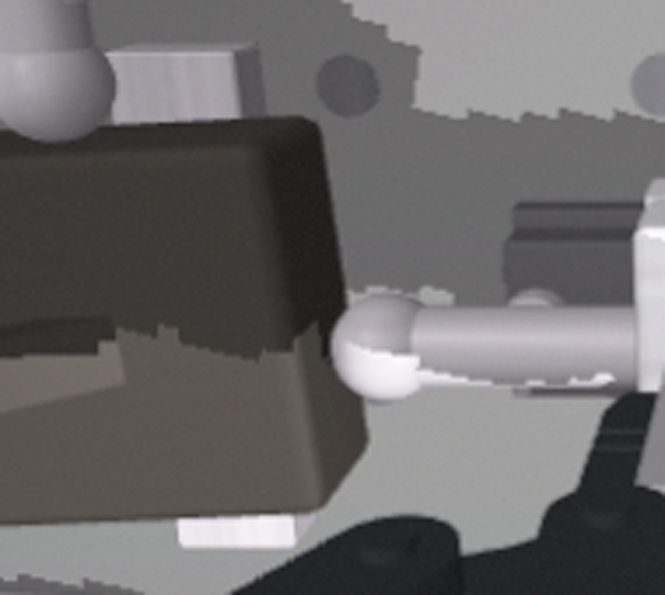

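```bash
python3 - <<'E'
from h import *
c=eyes.calibration("wrist")
A=(.5743,.0697);y=.228
for u,z in ((130.9,.026),(130.9,.028),(130.9,.029),(124,.039)): print(u,z,fix(plane(c,[(u,229)],z),A,y)*1e3)
o,d=ray(c,[(124.,229)]);d=d[0]/np.linalg.norm(d[0])
from scipy.optimize import brentq
f=lambda t:np.linalg.norm(np.cross(np.r_[unfix([(.0195,t)],A,y)[0],.039]-o,d))-.008
t=brentq(f,.090,.130);print("front",t*1e3-8)
E
```

```text
130.9 0.026 [[25.59148996 85.52691889]]
130.9 0.028 [[24.78472696 86.3036063 ]]
130.9 0.029 [[24.38134546 86.69195001]]
124 0.039 [[20.35089679 86.98708559]]
front 87.62465292776717
```

{"name": "carry_out", "arguments": {"motion": [{"jaw": -0.8, "tx": 0, "ty": -0.06, "tz": 0, "wx": 0, "wy": 0, "wz": 0}, {"jaw": -0.8, "tx": 0, "ty": -0.05, "tz": 0, "wx": 0, "wy": 0, "wz": 0}, {"jaw": -0.8, "tx": 0, "ty": 0, "tz": 0, "wx": 0, "wy": 0, "wz": 0}]}}

```text
clock: 17.73
tcp_pos: [0.5589, 0.2255, 0.2375]
orientation: [0.001, -0.114, 0.993, 0.0]
wrist_force: [2.3, 3.8, 4.7]
finger_gap: 0.0168
```

{"name": "carry_out", "arguments": {"motion": [{"jaw": -0.8, "tx": 0, "ty": -0.04, "tz": 0, "wx": 0, "wy": 0, "wz": 0}, {"jaw": -0.8, "tx": 0, "ty": 0, "tz": 0, "wx": 0, "wy": 0, "wz": 0}]}}

```text
clock: 17.98
tcp_pos: [0.559, 0.2252, 0.2374]
orientation: [0.001, -0.114, 0.993, 0.0]
wrist_force: [2.2, 3.9, 5.7]
finger_gap: 0.0172
```

{"name": "carry_out", "arguments": {"motion": [{"jaw": -0.8, "tx": 0, "ty": -0.04, "tz": 0, "wx": 0, "wy": 0, "wz": 0}, {"jaw": -0.8, "tx": 0, "ty": 0, "tz": 0, "wx": 0, "wy": 0, "wz": 0}]}}

```text
clock: 18.23
tcp_pos: [0.5591, 0.225, 0.2375]
orientation: [0.001, -0.114, 0.993, 0.0]
wrist_force: [2.1, 4.5, 5.7]
finger_gap: 0.0173
```

{"name": "carry_out", "arguments": {"motion": [{"jaw": -0.8, "tx": 0, "ty": -0.04, "tz": 0, "wx": 0, "wy": 0, "wz": 0}, {"jaw": -0.8, "tx": 0, "ty": 0, "tz": 0, "wx": 0, "wy": 0, "wz": 0}]}}

```text
clock: 18.48
tcp_pos: [0.5591, 0.2248, 0.2375]
orientation: [0.001, -0.114, 0.993, 0.001]
wrist_force: [1.9, 6.0, 5.5]
finger_gap: 0.0173
```

```bash
python3 -c "
from h import *
s,c=snap('w20',(30,130,220,300),3.5)
g=cv2.cvtColor(cv2.imread('pics/w20_full.png'),cv2.COLOR_BGR2GRAY)
print(g[229,115:140].tolist(),g[205,120:145].tolist(),g[255,120:145].tolist())"
```

```text
18.475 [0.5591 0.2248 0.2375] gap 0.0173 F [1.91 6.02 5.48] Ftool [-3.24  5.44 -5.46] q [ 0.25  0.46 -0.16  0.95  0.    0.02]
[[-0.974, -0.227, 0.002], [-0.227, 0.974, 0.002], [-0.002, 0.001, -1.0]]
[96, 90, 81, 72, 65, 65, 67, 66, 62, 92, 155, 164, 172, 175, 177, 180, 181, 182, 183, 185, 186, 185, 182, 180, 176] [33, 31, 30, 31, 32, 32, 33, 32, 30, 48, 84, 104, 105, 105, 105, 105, 105, 106, 106, 106, 106, 106, 106, 105, 107] [92, 84, 76, 68, 65, 66, 67, 66, 64, 64, 64, 61, 63, 62, 63, 64, 65, 110, 161, 160, 159, 159, 161, 159, 161]
```

View pics/w20.png

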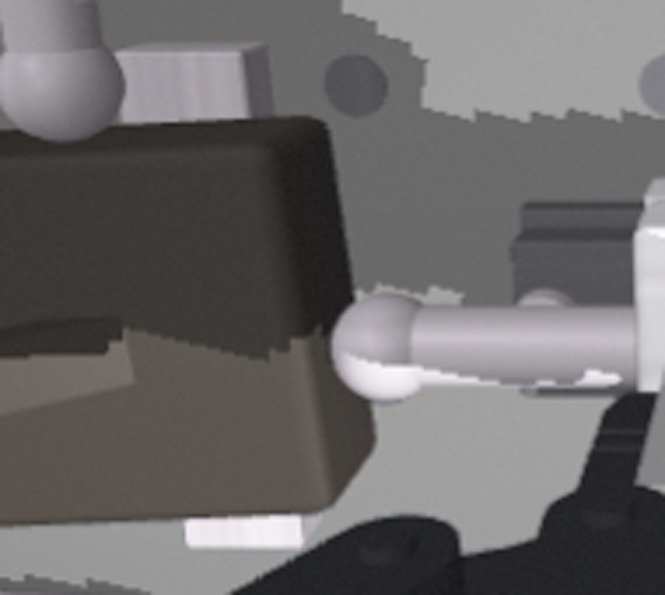

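{"name": "carry_out", "arguments": {"motion": [{"jaw": 0.2, "tx": 0, "ty": 0, "tz": 0, "wx": 0, "wy": 0, "wz": 0}, {"jaw": 0.2, "tx": 0, "ty": 0, "tz": 0, "wx": 0, "wy": 0, "wz": 0}, {"jaw": 0.2, "tx": 0, "ty": 0, "tz": 0, "wx": 0, "wy": 0, "wz": 0}, {"jaw": 0.2, "tx": 0, "ty": 0, "tz": -3, "wx": 0, "wy": 0, "wz": 0}, {"jaw": 0.2, "tx": 0, "ty": 0, "tz": -5, "wx": 0, "wy": 0, "wz": 0}, {"jaw": 0.2, "tx": 0, "ty": 0, "tz": -5, "wx": 0, "wy": 0, "wz": 0}, {"jaw": 0.2, "tx": 0, "ty": -2, "tz": -2, "wx": 0, "wy": 0, "wz": 0}, {"jaw": 0.2, "tx": 0, "ty": -4.5, "tz": 0, "wx": 0, "wy": 0, "wz": 0}, {"jaw": 0.2, "tx": 0, "ty": 0, "tz": 0, "wx": 0, "wy": 0, "wz": 0}]}}

```text
clock: 19.65
tcp_pos: [0.5738, 0.1589, 0.3867]
orientation: [-0.0, -0.112, 0.994, -0.0]
wrist_force: [0.4, 0.5, -1.1]
finger_gap: 0.0514
```

```bash
python3 -c "
from h import *
s,c=snap('w21')"
```

```text
19.65 [0.5738 0.1589 0.3867] gap 0.0514 F [ 0.43  0.5  -1.06] Ftool [-0.53  0.39  1.06] q [ 0.14  0.36  0.07  1.28 -0.   -0.09]
[[-0.975, -0.223, 0.0], [-0.223, 0.975, -0.001], [0.0, -0.001, -1.0]]
```

View pics/w21.png

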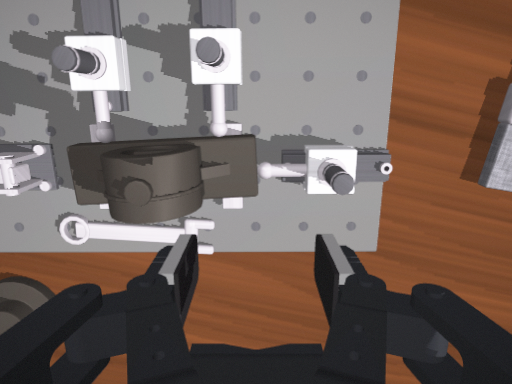

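```bash
python3 - <<'E'
import cv2
t=cv2.imread("pics/w21_full.png")
cv2.imwrite("pics/w21c.png",cv2.resize(t[110:215,60:290],None,fx=3.4,fy=3.4,interpolation=cv2.INTER_CUBIC))
E
```

```text
(no output)
```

View pics/w21c.png

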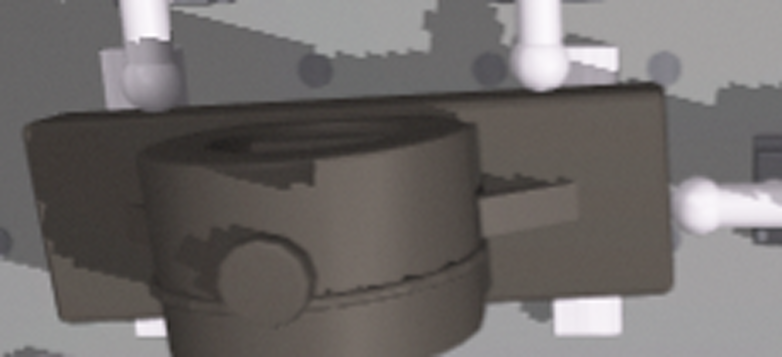

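```bash
python3 - <<'E'
from h import *
c=eyes.calibration("wrist"); g=cv2.cvtColor(cv2.imread("pics/w21_full.png"),cv2.COLOR_BGR2GRAY)
for v in (150,155,160,168,169,170,171,172,180,185,190): print(v,g[v,248:276].tolist())
M=c["camera_from_world"];o=-M[:3,:3].T@M[:3,3]; print(fix(o,(.5743,.0697),.228),o)
E
```

```text
150 [93, 93, 92, 93, 93, 91, 91, 81, 92, 105, 105, 106, 105, 107, 105, 105, 105, 106, 105, 105, 105, 104, 105, 105, 105, 103, 106, 104]
155 [92, 94, 93, 93, 92, 92, 91, 85, 91, 103, 105, 107, 104, 105, 105, 104, 105, 105, 105, 105, 105, 106, 104, 105, 105, 105, 103, 105]
160 [92, 93, 94, 92, 92, 92, 92, 85, 86, 98, 103, 105, 103, 104, 105, 104, 107, 104, 106, 106, 104, 104, 105, 106, 105, 104, 104, 106]
168 [92, 92, 91, 91, 92, 93, 91, 91, 87, 124, 155, 168, 179, 197, 220, 234, 240, 242, 244, 245, 246, 245, 244, 240, 239, 238, 238, 238]
169 [91, 92, 91, 91, 91, 91, 92, 90, 85, 121, 150, 162, 179, 199, 219, 231, 240, 244, 245, 245, 246, 246, 244, 243, 241, 242, 242, 241]
170 [92, 89, 92, 91, 92, 92, 90, 89, 86, 118, 146, 159, 177, 197, 213, 226, 235, 242, 244, 244, 245, 245, 244, 243, 243, 243, 243, 243]
171 [92, 91, 93, 91, 92, 91, 92, 91, 86, 114, 143, 156, 176, 197, 213, 225, 233, 238, 242, 245, 246, 247, 245, 242, 240, 240, 240, 240]
172 [91, 91, 93, 91, 92, 91, 91, 91, 85, 111, 136, 153, 175, 196, 212, 225, 231, 237, 243, 246, 246, 246, 244, 240, 238, 237, 237, 238]
180 [91, 92, 91, 91, 92, 93, 92, 91, 87, 96, 118, 127, 145, 159, 161, 161, 163, 160, 161, 161, 160, 162, 162, 161, 162, 161, 161, 160]
185 [91, 90, 92, 90, 90, 91, 91, 92, 89, 100, 142, 162, 161, 162, 161, 161, 161, 159, 162, 161, 161, 160, 161, 162, 162, 161, 160, 161]
190 [90, 90, 91, 90, 91, 90, 90, 90, 92, 93, 137, 161, 162, 162, 160, 161, 161, 161, 161, 161, 161, 162, 162, 161, 161, 160, 163, 162]
[[-0.04783427  0.08752384]] [0.50792067 0.14414679 0.35516888]
```

{"name": "carry_out", "arguments": {"motion": [{"jaw": 0.2, "tx": 0, "ty": -3.5, "tz": 0, "wx": 0, "wy": 0, "wz": 0}, {"jaw": 0.2, "tx": 0, "ty": -5, "tz": 0, "wx": 0, "wy": 0, "wz": 0}, {"jaw": 0.2, "tx": 0, "ty": -5, "tz": 0, "wx": 0, "wy": 0, "wz": 0}, {"jaw": 0.2, "tx": 0, "ty": -5, "tz": 0, "wx": 0, "wy": 0, "wz": 0}, {"jaw": 0.2, "tx": 0, "ty": -5, "tz": 0, "wx": 0, "wy": 0, "wz": 0}, {"jaw": 0.2, "tx": 0, "ty": -5, "tz": 0, "wx": 0, "wy": 0, "wz": 0}, {"jaw": 0.2, "tx": 0, "ty": -5, "tz": 0, "wx": 0, "wy": 0, "wz": 0}, {"jaw": 0.2, "tx": 0, "ty": -5, "tz": 0, "wx": 0, "wy": 0, "wz": 0}, {"jaw": 0.2, "tx": 0, "ty": 0, "tz": 0, "wx": 0, "wy": 0, "wz": 10}, {"jaw": 0.2, "tx": 0, "ty": 0, "tz": 0, "wx": 0, "wy": 0, "wz": 10}, {"jaw": 0.2, "tx": 0, "ty": 0, "tz": 0, "wx": 0, "wy": 0, "wz": 10}, {"jaw": 0.2, "tx": 0, "ty": 0, "tz": 0, "wx": 0, "wy": 0, "wz": 10}, {"jaw": 0.2, "tx": 0, "ty": 0, "tz": 0, "wx": 0, "wy": 0, "wz": 10}, {"jaw": 0.2, "tx": 0, "ty": 0, "tz": 0, "wx": 0, "wy": 0, "wz": 10}, {"jaw": 0.2, "tx": 0, "ty": 0, "tz": 0, "wx": 0, "wy": 0, "wz": 10}, {"jaw": 0.2, "tx": 0, "ty": 0, "tz": 0, "wx": 0, "wy": 0, "wz": 10}, {"jaw": 0.2, "tx": 0, "ty": 0, "tz": 0, "wx": 0, "wy": 0, "wz": 10}, {"jaw": 0.2, "tx": 0, "ty": 0, "tz": 0, "wx": 0, "wy": 10, "wz": 0}, {"jaw": 0.2, "tx": 0, "ty": 0, "tz": 0, "wx": 0, "wy": 10, "wz": 0}, {"jaw": 0.2, "tx": 0, "ty": 0, "tz": 0, "wx": 0, "wy": 0, "wz": 0}]}}

```text
clock: 22.2
tcp_pos: [0.6612, -0.2141, 0.384]
orientation: [-0.138, 0.613, 0.771, 0.107]
wrist_force: [0.1, -1.4, -0.4]
finger_gap: 0.0512
```

```bash
python3 -c "
from h import *
s,c=snap('w22')
t=eyes.read_camera('scene'); cv2.imwrite('pics/s22.png',cv2.resize(t[120:260,130:350],None,fx=3.5,fy=3.5,interpolation=cv2.INTER_CUBIC))"
```

```text
22.2 [ 0.6612 -0.2141  0.384 ] gap 0.0512 F [ 0.13 -1.41 -0.38] Ftool [-1.45 -0.19 -0.12] q [-0.48  0.7   0.59  1.69  0.26  0.84]
[[-0.211, 0.974, -0.081], [0.915, 0.226, 0.334], [0.343, -0.004, -0.939]]
```

View pics/w22.png

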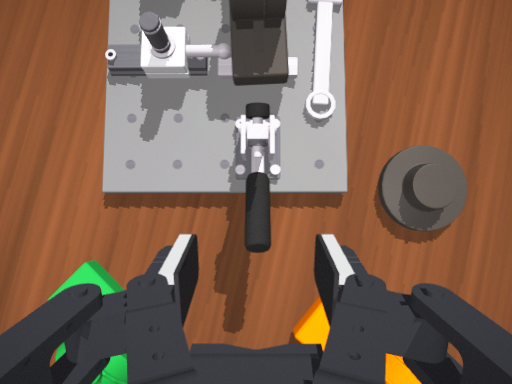

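View pics/s22.png

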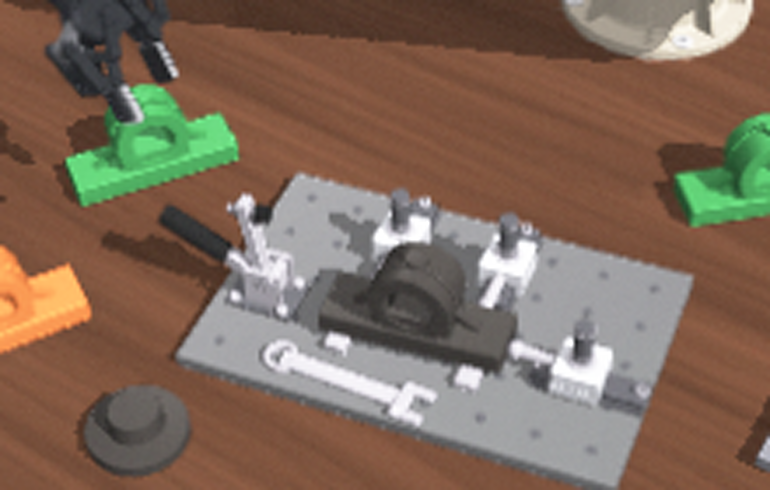

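```bash
cat > clamp.py <<'E'
from h import *
O=(.5743,.0697);YAW=.228
C=np.array([-.1361,.0542])
def grip(th):
    p0=np.array([-.217,.075])-.08*np.array([-np.sin(1.1),np.cos(1.1)])
    d=p0-C; c,s=np.cos(-th),np.sin(-th); p=C+np.array([c*d[0]-s*d[1],s*d[0]+c*d[1]])
    a=1.1-.65*th; return p+.08*np.array([-np.sin(a),np.cos(a)]),p,a
def world(yz,x=.02): return np.r_[unfix([(x,yz[0])],O,YAW)[0],yz[1]]
E
python3 - <<'E'
from clamp import *
for t in(0,.85,1.7): print(grip(t))
c=eyes.calibration("wrist"); s=get_state()
g,p,a=grip(0); u=np.array([-np.sin(a),np.cos(a)])
for k in (-.038,0,.034): print(k,proj(c,world(g+k*u)))
r=R.from_quat(s["orientation"],scalar_first=True).as_matrix()
G=s["tcp_pos"]+.155*r[:,2]; print("grasp pt",G,"target",world(g)); print((r.T@(world(g)-G)*100).round(2))
E
```

```text
(array([-0.217,  0.075]), array([-0.14570341,  0.03871231]), 1.1)
(array([-0.19571803,  0.11949953]), array([-0.15407369,  0.05119324]), 0.5475000000000001)
(array([-0.14982125,  0.14571787]), array([-0.15022125,  0.06571887]), -0.004999999999999893)
-0.038 [[255.56210473 174.8542654 ]]
0 [[255.5033595  210.83904057]]
0.034 [[255.4440368  247.24538566]]
grasp pt [ 0.64907689 -0.16223875  0.23981849] target [ 0.64283086 -0.13716353  0.075     ]
[-3.17 -0.02 16.38]
```

{"name": "carry_out", "arguments": {"motion": [{"jaw": 0.2, "tx": -1.6, "ty": 0.1, "tz": 2, "wx": 0, "wy": 0, "wz": 0}, {"jaw": 0.2, "tx": -1.6, "ty": 0.1, "tz": 4, "wx": 0, "wy": 0, "wz": 0}, {"jaw": 0.2, "tx": 0, "ty": 0, "tz": 4, "wx": 0, "wy": 0, "wz": 0}, {"jaw": 0.2, "tx": 0, "ty": 0, "tz": 3.5, "wx": 0, "wy": 0, "wz": 0}, {"jaw": 0.2, "tx": 0, "ty": 0, "tz": 1.9, "wx": 0, "wy": 0, "wz": 0}, {"jaw": 0.2, "tx": 0, "ty": 0, "tz": 1, "wx": 0, "wy": 0, "wz": 0}, {"jaw": 0.2, "tx": 0, "ty": 0, "tz": 0, "wx": 0, "wy": 0, "wz": 0}], "force": 45}}

```text
clock: 23.18
tcp_pos: [0.6566, -0.1872, 0.222]
orientation: [-0.136, 0.612, 0.772, 0.108]
wrist_force: [0.1, -0.7, -0.1]
finger_gap: 0.0511
```

```bash
python3 -c "
from clamp import *
s,c=snap('w23'); r=R.from_quat(s['orientation'],scalar_first=True).as_matrix()
print((r.T@(world(grip(0)[0])-s['tcp_pos']-.155*r[:,2])*100).round(2))"
```

```text
23.175 [ 0.6566 -0.1872  0.222 ] gap 0.0511 F [ 0.08 -0.66 -0.1 ] Ftool [-0.66 -0.07 -0.13] q [-0.45  0.72  0.24  1.3   0.27  0.87]
[[-0.214, 0.974, -0.078], [0.915, 0.228, 0.332], [0.341, 0.0, -0.94]]
[-0.13 -0.21  0.08]
```

View pics/w23.png

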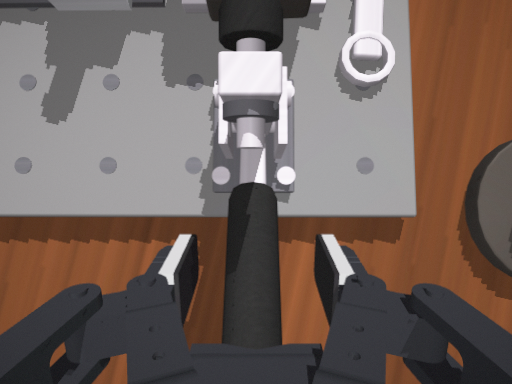

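{"name": "carry_out", "arguments": {"motion": [{"jaw": 0.2, "tx": -0.1, "ty": -0.2, "tz": 0, "wx": 0, "wy": 0, "wz": 0}, {"jaw": -0.3, "tx": 0, "ty": 0, "tz": 0, "wx": 0, "wy": 0, "wz": 0}, {"jaw": -0.7, "tx": 0, "ty": 0, "tz": 0, "wx": 0, "wy": 0, "wz": 0}, {"jaw": -0.7, "tx": 0, "ty": 0, "tz": 0, "wx": 0, "wy": 0, "wz": 0}, {"jaw": -0.7, "tx": 0, "ty": 0, "tz": 0, "wx": 0, "wy": 0, "wz": 0}], "force": 45}}

```text
clock: 23.85
tcp_pos: [0.6553, -0.1897, 0.222]
orientation: [-0.135, 0.612, 0.771, 0.108]
wrist_force: [1.8, -2.1, 3.1]
finger_gap: 0.0208
```

```bash
cat >> clamp.py <<'E'
def rows(s,th0,th1,n,dang,off=(0,0,0)):
    """rows from current pose; target grasp pt = model(th)+off"""
    r=R.from_quat(s["orientation"],scalar_first=True); p=s["tcp_pos"].copy(); out=[]
    g0=p+.155*r.as_matrix()[:,2]; off=g0-world(grip(th0)[0])
    for i in range(1,n+1):
        th=th0+(th1-th0)*i/n; G=world(grip(th)[0])+off*(1-0*i/n)
        rn=r*R.from_rotvec([0,np.radians(dang/n),0]); pn=G-.155*rn.as_matrix()[:,2]
        d=r.as_matrix().T@(pn-p)*100; out.append(d.round(2).tolist()); r,p=rn,pn
    return out,off
E
python3 -c "
from clamp import *
s,c=snap('w24'); o,off=rows(s,0,.45,8,-10); print(off*1e3)
for x in o: print(x)"
```

```text
23.85 [ 0.6553 -0.1897  0.222 ] gap 0.0208 F [ 1.81 -2.14  3.07] Ftool [-1.3   1.28 -3.73] q [-0.45  0.72  0.23  1.3   0.27  0.86]
[[-0.213, 0.974, -0.076], [0.916, 0.227, 0.332], [0.341, 0.001, -0.94]]
[ 0.68344723 -1.03594359  1.25367591]
[0.49, 0.0, -0.27]
[0.5, 0.0, -0.27]
[0.51, 0.0, -0.27]
[0.51, 0.0, -0.27]
[0.52, 0.0, -0.27]
[0.52, 0.0, -0.27]
[0.53, 0.0, -0.27]
[0.53, 0.0, -0.26]
```

View pics/w24.png

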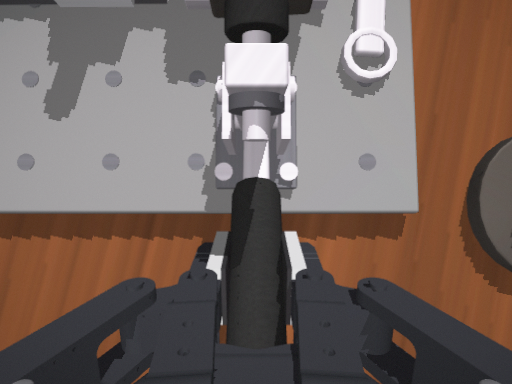

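{"name": "carry_out", "arguments": {"motion": [{"jaw": -0.7, "tx": 0.5, "ty": 0, "tz": -0.27, "wx": 0, "wy": -1.25, "wz": 0}, {"jaw": -0.7, "tx": 0.5, "ty": 0, "tz": -0.27, "wx": 0, "wy": -1.25, "wz": 0}, {"jaw": -0.7, "tx": 0.51, "ty": 0, "tz": -0.27, "wx": 0, "wy": -1.25, "wz": 0}, {"jaw": -0.7, "tx": 0.51, "ty": 0, "tz": -0.27, "wx": 0, "wy": -1.25, "wz": 0}, {"jaw": -0.7, "tx": 0.52, "ty": 0, "tz": -0.27, "wx": 0, "wy": -1.25, "wz": 0}, {"jaw": -0.7, "tx": 0.52, "ty": 0, "tz": -0.27, "wx": 0, "wy": -1.25, "wz": 0}, {"jaw": -0.7, "tx": 0.53, "ty": 0, "tz": -0.27, "wx": 0, "wy": -1.25, "wz": 0}, {"jaw": -0.7, "tx": 0.53, "ty": 0, "tz": -0.26, "wx": 0, "wy": -1.25, "wz": 0}]}}

```text
clock: 24.9
tcp_pos: [0.6477, -0.1566, 0.2513]
orientation: [-0.067, 0.62, 0.78, 0.053]
wrist_force: [5.4, -0.5, -8.5]
finger_gap: 0.0206
```

```bash
cat >> clamp.py <<'E'
def near(s):
    r=R.from_quat(s["orientation"],scalar_first=True).as_matrix(); G=s["tcp_pos"]+.155*r[:,2]
    T=np.linspace(-.05,1.8,400); D=[np.linalg.norm(world(grip(t)[0])-G) for t in T]; i=np.argmin(D); return T[i],D[i],(world(grip(T[i])[0])-G)*1e3
E
python3 -c "
from clamp import *
s,c=snap('w25'); print(near(s)); t=near(s)[0]; o,off=rows(s,t,t+.45,8,-10); print(off*1e3)
for x in o: print(x)"
```

```text
24.9 [ 0.6477 -0.1566  0.2513] gap 0.0206 F [ 5.4  -0.55 -8.51] Ftool [-3.18  5.14  8.09] q [-0.38  0.61  0.13  1.18  0.14  0.95]
[[-0.223, 0.974, -0.039], [0.96, 0.227, 0.165], [0.17, -0.001, -0.985]]
(np.float64(0.42293233082706766), np.float64(0.0007787378942938925), array([-0.38982568,  0.60243394, -0.30255908]))
[ 0.38982568 -0.60243394  0.30255908]
[0.53, -0.0, -0.26]
[0.54, -0.0, -0.26]
[0.55, -0.0, -0.26]
[0.55, -0.0, -0.26]
[0.56, -0.0, -0.26]
[0.56, -0.0, -0.25]
[0.57, -0.0, -0.25]
[0.57, -0.0, -0.25]
```

View pics/w25.png

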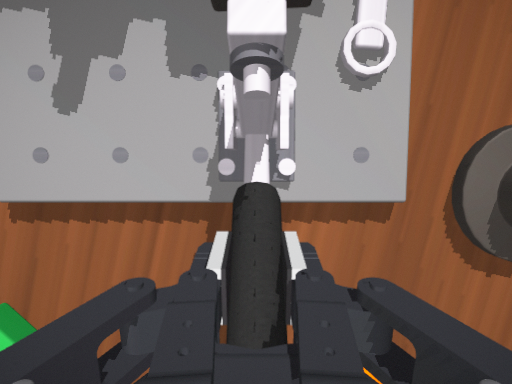

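{"name": "carry_out", "arguments": {"motion": [{"jaw": -0.7, "tx": 0.53, "ty": 0.03, "tz": -0.26, "wx": 0, "wy": -1.25, "wz": 0}, {"jaw": -0.7, "tx": 0.54, "ty": 0.03, "tz": -0.26, "wx": 0, "wy": -1.25, "wz": 0}, {"jaw": -0.7, "tx": 0.55, "ty": 0, "tz": -0.26, "wx": 0, "wy": -1.25, "wz": 0}, {"jaw": -0.7, "tx": 0.55, "ty": 0, "tz": -0.26, "wx": 0, "wy": -1.25, "wz": 0}, {"jaw": -0.7, "tx": 0.56, "ty": 0, "tz": -0.26, "wx": 0, "wy": -1.25, "wz": 0}, {"jaw": -0.7, "tx": 0.56, "ty": 0, "tz": -0.25, "wx": 0, "wy": -1.25, "wz": 0}, {"jaw": -0.7, "tx": 0.57, "ty": 0, "tz": -0.25, "wx": 0, "wy": -1.25, "wz": 0}, {"jaw": -0.7, "tx": 0.57, "ty": 0, "tz": -0.25, "wx": 0, "wy": -1.25, "wz": 0}]}}

```text
clock: 25.95
tcp_pos: [0.6382, -0.115, 0.2758]
orientation: [0.0, 0.622, 0.783, -0.001]
wrist_force: [5.7, -2.5, -10.5]
finger_gap: 0.0206
```

```bash
python3 -c "
from clamp import *
s,c=snap('w26'); print(near(s)); t=near(s)[0]; o,off=rows(s,t,t+.45,8,-10); print(off*1e3)
for x in o: print(x)"
```

```text
25.95 [ 0.6382 -0.115   0.2758] gap 0.0206 F [  5.74  -2.49 -10.51] Ftool [-3.71  5.05 10.51] q [-0.3   0.52  0.03  1.09 -0.    1.04]
[[-0.227, 0.974, -0.001], [0.974, 0.227, -0.002], [-0.002, -0.002, -1.0]]
(np.float64(0.8773182957393483), np.float64(0.0002603916016184456), array([-0.25290194, -0.03704905, -0.04971685]))
[0.25290194 0.03704905 0.04971685]
[0.58, -0.0, -0.24]
[0.59, -0.0, -0.24]
[0.59, -0.0, -0.23]
[0.6, -0.0, -0.23]
[0.6, -0.0, -0.23]
[0.61, -0.0, -0.22]
[0.61, -0.0, -0.22]
[0.62, -0.0, -0.21]
```

{"name": "carry_out", "arguments": {"motion": [{"jaw": -0.7, "tx": 0.58, "ty": 0.02, "tz": -0.24, "wx": 0, "wy": -1.25, "wz": 0}, {"jaw": -0.7, "tx": 0.59, "ty": 0.02, "tz": -0.24, "wx": 0, "wy": -1.25, "wz": 0}, {"jaw": -0.7, "tx": 0.59, "ty": 0, "tz": -0.23, "wx": 0, "wy": -1.25, "wz": 0}, {"jaw": -0.7, "tx": 0.6, "ty": 0, "tz": -0.23, "wx": 0, "wy": -1.25, "wz": 0}, {"jaw": -0.7, "tx": 0.6, "ty": 0, "tz": -0.23, "wx": 0, "wy": -1.25, "wz": 0}, {"jaw": -0.7, "tx": 0.61, "ty": 0, "tz": -0.22, "wx": 0, "wy": -1.25, "wz": 0}, {"jaw": -0.7, "tx": 0.61, "ty": 0, "tz": -0.22, "wx": 0, "wy": -1.25, "wz": 0}, {"jaw": -0.7, "tx": 0.62, "ty": 0, "tz": -0.21, "wx": 0, "wy": -1.25, "wz": 0}]}}

```text
clock: 27.0
tcp_pos: [0.6269, -0.0665, 0.2912]
orientation: [0.068, 0.619, 0.78, -0.055]
wrist_force: [2.9, 2.4, -18.9]
finger_gap: 0.0206
```

```bash
python3 -c "
from clamp import *
s,c=snap('w27'); print(near(s)); t=near(s)[0]; o,off=rows(s,t,1.72,7,-8.75); print(off*1e3)
for x in o: print(x)"
```

```text
27.0 [ 0.6269 -0.0665  0.2912] gap 0.0206 F [  2.93   2.39 -18.93] Ftool [ 4.92  3.43 18.35] q [-0.2   0.44 -0.05  1.   -0.16  1.13]
[[-0.224, 0.974, 0.038], [0.959, 0.227, -0.169], [-0.173, -0.002, -0.985]]
(np.float64(1.3456140350877193), np.float64(0.0005425695869549715), array([-0.28456641,  0.13892157, -0.44057294]))
[ 0.28456641 -0.13892157  0.44057294]
[0.61, 0.0, -0.2]
[0.62, 0.0, -0.19]
[0.62, 0.0, -0.19]
[0.63, 0.0, -0.18]
[0.63, 0.0, -0.18]
[0.63, 0.0, -0.17]
[0.64, 0.0, -0.17]
```

View pics/w27.png

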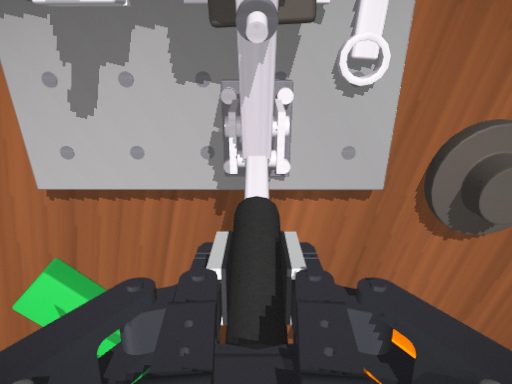

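{"name": "carry_out", "arguments": {"motion": [{"jaw": -0.7, "tx": 0.62, "ty": 0, "tz": -0.15, "wx": 0, "wy": -1.25, "wz": 0}, {"jaw": -0.7, "tx": 0.62, "ty": 0, "tz": -0.15, "wx": 0, "wy": -1.25, "wz": 0}, {"jaw": -0.7, "tx": 0.62, "ty": 0, "tz": -0.17, "wx": 0, "wy": -1.25, "wz": 0}, {"jaw": -0.7, "tx": 0.63, "ty": 0, "tz": -0.17, "wx": 0, "wy": -1.25, "wz": 0}, {"jaw": -0.7, "tx": 0.63, "ty": 0, "tz": -0.17, "wx": 0, "wy": -1.25, "wz": 0}]}}

```text
clock: 27.68
tcp_pos: [0.6198, -0.036, 0.2935]
orientation: [0.111, 0.616, 0.775, -0.089]
wrist_force: [-0.5, -2.7, -16.3]
finger_gap: 0.0203
```

```bash
python3 -c "
from clamp import *
s,c=snap('w28'); print(near(s)); t=near(s)[0]; o,off=rows(s,t,1.74,4,-5); print(off*1e3)
for x in o: print(x)"
```

```text
27.675 [ 0.6198 -0.036   0.2935] gap 0.0203 F [ -0.45  -2.66 -16.26] Ftool [ 2.2  -1.03 16.3 ] q [-0.13  0.41 -0.1   0.95 -0.27  1.2 ]
[[-0.217, 0.974, 0.063], [0.934, 0.226, -0.275], [-0.282, -0.001, -0.959]]
(np.float64(1.5913533834586466), np.float64(0.0009577202715453378), array([-0.42123169,  0.21182176, -0.83362073]))
[ 0.42123169 -0.21182176  0.83362073]
[0.54, -0.0, -0.13]
[0.54, -0.0, -0.12]
[0.54, -0.0, -0.12]
[0.54, -0.0, -0.12]
```

View pics/w28.png

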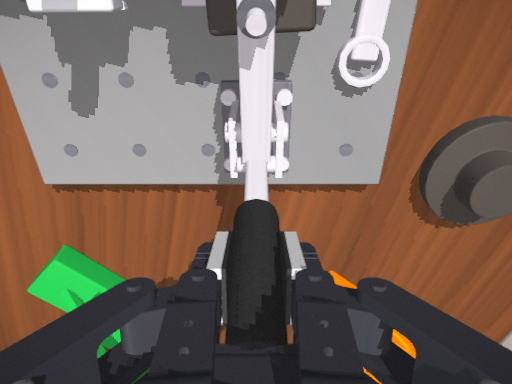

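{"name": "carry_out", "arguments": {"motion": [{"jaw": -0.7, "tx": 0.54, "ty": 0, "tz": -0.1, "wx": 0, "wy": -1.25, "wz": 0}, {"jaw": -0.7, "tx": 0.54, "ty": 0, "tz": -0.1, "wx": 0, "wy": -1.25, "wz": 0}, {"jaw": -0.7, "tx": 0.54, "ty": 0, "tz": -0.1, "wx": 0, "wy": -1.25, "wz": 0}, {"jaw": -0.7, "tx": 0, "ty": 0, "tz": 0, "wx": 0, "wy": 0, "wz": 0}]}}

```text
clock: 28.22
tcp_pos: [0.6162, -0.0197, 0.2921]
orientation: [0.137, 0.612, 0.771, -0.109]
wrist_force: [-4.6, -2.4, -7.8]
finger_gap: 0.0202
```

```bash
python3 -c "
from clamp import *
s,c=snap('w29'); print(near(s))"
```

```text
28.225 [ 0.6162 -0.0197  0.2921] gap 0.0202 F [-4.62 -2.44 -7.8 ] Ftool [ 1.43 -5.05  7.78] q [-0.09  0.4  -0.13  0.92 -0.33  1.23]
[[-0.213, 0.974, 0.078], [0.914, 0.227, -0.335], [-0.344, -0.0, -0.939]]
(np.float64(1.7026315789473683), np.float64(0.001010170840061461), array([-0.62199994,  0.13857073, -0.78381079]))
```

{"name": "carry_out", "arguments": {"motion": [{"jaw": -0.7, "tx": 0.2, "ty": -0.05, "tz": 0, "wx": 0, "wy": 0, "wz": 0}, {"jaw": -0.7, "tx": 0.1, "ty": 0, "tz": 0, "wx": 0, "wy": 0, "wz": 0}, {"jaw": -0.7, "tx": 0, "ty": 0, "tz": 0, "wx": 0, "wy": 0, "wz": 0}, {"jaw": -0.7, "tx": 0, "ty": 0, "tz": 0, "wx": 0, "wy": 0, "wz": 0}]}}

```text
clock: 28.78
tcp_pos: [0.6157, -0.0184, 0.2921]
orientation: [0.138, 0.613, 0.77, -0.109]
wrist_force: [-3.2, -7.4, -5.4]
finger_gap: 0.0203
```

```bash
python3 -c "
from clamp import *
s,c=snap('w30'); print(near(s))
t=eyes.read_camera('scene'); cv2.imwrite('pics/s30.png',cv2.resize(t[120:260,130:350],None,fx=3.5,fy=3.5,interpolation=cv2.INTER_CUBIC))"
```

```text
28.775 [ 0.6157 -0.0184  0.2921] gap 0.0203 F [-3.21 -7.41 -5.4 ] Ftool [-4.22 -4.81  7.31] q [-0.09  0.4  -0.13  0.92 -0.34  1.23]
[[-0.211, 0.974, 0.079], [0.914, 0.225, -0.338], [-0.347, 0.001, -0.938]]
(np.float64(1.7165413533834586), np.float64(0.0010138712607895527), array([-0.61028885,  0.06852871, -0.80671325]))
```

View pics/s30.png

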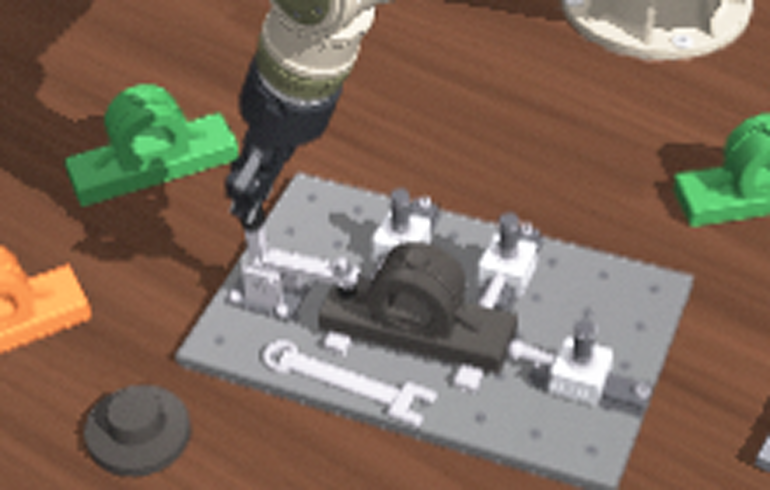

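{"name": "carry_out", "arguments": {"motion": [{"jaw": -0.7, "tx": 0.2, "ty": -0.05, "tz": 0.05, "wx": 0, "wy": 0, "wz": 0}, {"jaw": -0.7, "tx": 0.1, "ty": 0, "tz": 0.05, "wx": 0, "wy": 0, "wz": 0}, {"jaw": -0.7, "tx": 0, "ty": 0, "tz": 0, "wx": 0, "wy": 0, "wz": 0}]}}

```text
clock: 29.25
tcp_pos: [0.6152, -0.0171, 0.2919]
orientation: [0.141, 0.613, 0.77, -0.11]
wrist_force: [-5.7, -9.8, -0.0]
finger_gap: 0.0208
```

{"name": "carry_out", "arguments": {"motion": [{"jaw": 0.2, "tx": 0, "ty": 0, "tz": 0, "wx": 0, "wy": 0, "wz": 0}, {"jaw": 0.2, "tx": 0, "ty": 0, "tz": 0, "wx": 0, "wy": 0, "wz": 0}, {"jaw": 0.2, "tx": 0, "ty": 0, "tz": 0, "wx": 0, "wy": 0, "wz": 0}]}}

```text
clock: 29.62
tcp_pos: [0.6152, -0.0147, 0.2897]
orientation: [0.138, 0.612, 0.771, -0.107]
wrist_force: [0.7, 0.7, -0.8]
finger_gap: 0.0513
```

```bash
python3 -c "
from clamp import *
s,c=snap('w31'); print(near(s))"
```

```text
29.625 [ 0.6152 -0.0147  0.2897] gap 0.0513 F [ 0.71  0.66 -0.83] Ftool [0.73 0.83 0.61] q [-0.09  0.4  -0.13  0.92 -0.33  1.24]
[[-0.213, 0.974, 0.081], [0.915, 0.228, -0.333], [-0.343, 0.003, -0.939]]
(np.float64(1.7768170426065162), np.float64(0.0028510649303810096), array([-1.25283359, -0.59852467,  2.49013001]))
```

View pics/w31.png

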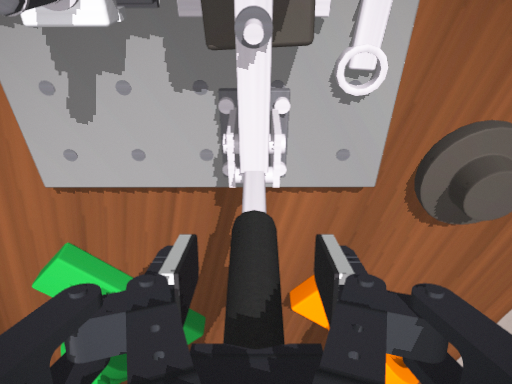

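{"name": "carry_out", "arguments": {"motion": [{"jaw": 0.2, "tx": 0, "ty": 0, "tz": -2, "wx": 0, "wy": 0, "wz": 0}, {"jaw": 0.2, "tx": 0, "ty": 0, "tz": -4, "wx": 0, "wy": 0, "wz": 0}, {"jaw": 0.2, "tx": 0, "ty": 0, "tz": -4, "wx": 0, "wy": 0, "wz": 0}, {"jaw": 0.2, "tx": 0, "ty": 0, "tz": -4, "wx": 0, "wy": 0, "wz": 0}, {"jaw": 0.2, "tx": 0, "ty": -2, "tz": -4, "wx": 0, "wy": 0, "wz": 0}, {"jaw": 0.2, "tx": 0, "ty": -2, "tz": 0, "wx": 0, "wy": 10, "wz": 0}, {"jaw": 0.2, "tx": 0, "ty": -1, "tz": 0, "wx": 0, "wy": 10, "wz": 0}, {"jaw": 0.2, "tx": 2, "ty": 0, "tz": 0, "wx": 0, "wy": 0, "wz": 0}, {"jaw": 0.2, "tx": 0, "ty": 0, "tz": 0, "wx": 0, "wy": 0, "wz": 0}, {"jaw": 0.2, "tx": 0, "ty": 0, "tz": 0, "wx": 0, "wy": 0, "wz": 0}]}}

```text
clock: 30.92
tcp_pos: [0.5474, 0.0538, 0.4573]
orientation: [0.001, 0.621, 0.784, -0.0]
wrist_force: [0.0, 0.0, -0.1]
finger_gap: 0.051
```

```bash
python3 -c "
from clamp import *
s,c=snap('w32'); 
import pickle; pickle.dump((s,c),open('w32.pkl','wb'))"
```

```text
30.925 [0.5474 0.0538 0.4573] gap 0.051 F [ 0.02  0.02 -0.05] Ftool [0.01 0.03 0.05] q [-0.05  0.26  0.1   1.41 -0.    1.29]
[[-0.228, 0.974, 0.001], [0.974, 0.228, -0.002], [-0.002, 0.0, -1.0]]
```

View pics/w32.png

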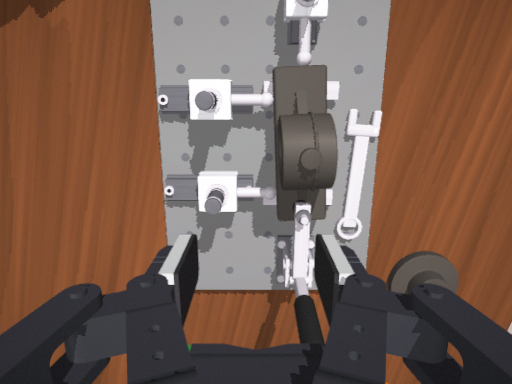

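```bash
python3 - <<'E'
from h import *
import pickle
A=(.5743,.0697);Y=.228
for pk,img in (("w2.pkl","w2.png"),("w32.pkl","w32_full.png")):
    s,c=pickle.load(open(pk,"rb")); im=cv2.imread("pics/"+img); g=cv2.cvtColor(im,cv2.COLOR_BGR2GRAY).astype(float)
    # left silhouette (lower edge z~.028) & right edges along rows at +y part, sampled by fixture y
    L=[];Rt=[]
    for y in np.arange(-.075,.082,.006):
        for lst,x0,x1 in ((L,-.040,.010),(Rt,.08,.03)):
            xs=np.linspace(x0,x1,201); P=np.c_[unfix(np.c_[xs,np.full(201,y)],A,Y),np.full(201,.028 if lst is L else .028)]
            uv=proj(c,P).astype(np.float32); v=cv2.remap(g.astype(np.float32),uv[:,0].reshape(1,-1),uv[:,1].reshape(1,-1),cv2.INTER_LINEAR).ravel()
            i=np.argmax(v<80); 
            if i>5: lst.append((y*1e3,xs[i]*1e3))
    L=np.array(L); med=np.polyfit(L[:,0],L[:,1],1)
    for _ in range(3):
        k=abs(L[:,1]-np.polyval(med,L[:,0]))<1.0; med=np.polyfit(L[k,0],L[k,1],1)
    print(img,"left side slope %.4f x0 %.2f n %d"%(med[0],med[1],k.sum()))
    E=[]
    for x in np.arange(-.005,.045,.004):
        ys=np.linspace(.11,.07,201); P=np.c_[unfix(np.c_[np.full(201,x),ys],A,Y),np.full(201,.05)]
        uv=proj(c,P).astype(np.float32); v=cv2.remap(g.astype(np.float32),uv[:,0].reshape(1,-1),uv[:,1].reshape(1,-1),cv2.INTER_LINEAR).ravel()
        E.append((x*1e3,ys[np.argmax(v<75)]*1e3))
    print(np.array(E).round(1).tolist())
    # plate left edge ref at z .016
    Q=[]
    for y in np.arange(-.1,.1,.01):
        xs=np.linspace(-.165,-.125,201); P=np.c_[unfix(np.c_[xs,np.full(201,y)],A,Y),np.full(201,.016)]
        uv=proj(c,P).astype(np.float32); v=cv2.remap((im[...,2].astype(np.float32)-im[...,0]),uv[:,0].reshape(1,-1),uv[:,1].reshape(1,-1),cv2.INTER_LINEAR).ravel()
        Q.append(xs[np.argmax(v<25)]*1e3)
    print("plate L",np.round(np.median(Q),2),np.polyfit(np.arange(-.1,.1,.01)*1e3,Q,1))
    print("bottom edge")
E
python3 - <<'E'
import cv2
t=cv2.imread("pics/w32_full.png")
cv2.imwrite("pics/w32c.png",cv2.resize(t[40:230,220:360],None,fx=3.1,fy=3.1,interpolation=cv2.INTER_CUBIC))
E
```

```text
w2.png left side slope -0.0534 x0 -8.35 n 21
[[-5.0, 110.0], [-1.0, 110.0], [3.0, 110.0], [7.0, 110.0], [11.0, 110.0], [15.0, 110.0], [19.0, 110.0], [23.0, 110.0], [27.0, 109.8], [31.0, 110.0], [35.0, 110.0], [39.0, 110.0], [43.0, 110.0]]
plate L -143.6 [-1.26315789e-03 -1.43666316e+02]
bottom edge
w32_full.png left side slope -0.0460 x0 -8.12 n 27
[[-5.0, 110.0], [-1.0, 110.0], [3.0, 110.0], [7.0, 108.2], [11.0, 108.2], [15.0, 110.0], [19.0, 110.0], [23.0, 110.0], [27.0, 107.8], [31.0, 110.0], [35.0, 110.0], [39.0, 110.0], [43.0, 110.0]]
plate L -143.6 [-2.70676692e-03 -1.43613534e+02]
bottom edge
```

View pics/w32c.png

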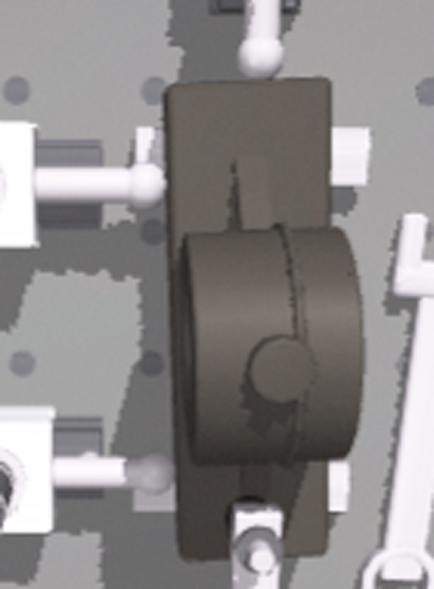

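```bash
python3 - <<'E'
from h import *
import pickle
s,c=pickle.load(open("w32.pkl","rb")); A=(.5743,.0697);Y=.228
im=cv2.imread("pics/w32_full.png"); g=cv2.cvtColor(im,cv2.COLOR_BGR2GRAY)
for v in (90,93,95,97,99,101,103,106,110): print(v,g[v,262:284].tolist())
print()
for v in (186,190,192,194,196): print(v,g[v,264:286].tolist())
print("end")
for u in (298,301,304,307,310): print(u,g[52:76,u].tolist())
print(fix(plane(c,[(274.2,68.1),(326.1,65.5)],.05),A,Y)*1e3)
s2,c2=pickle.load(open("w2.pkl","rb")); print(fix(plane(c2,[(269,96.2),(315.2,93.8)],.05),A,Y)*1e3)
M=c["camera_from_world"];o=-M[:3,:3].T@M[:3,3]; print(fix(o,A,Y)*1e3)
t=cv2.resize(im[50:210,250:320],None,fx=7,fy=7,interpolation=cv2.INTER_NEAREST)
cv2.imwrite("pics/w32l.png",t[180:560]); 
E
```

```text
90 [108, 149, 225, 241, 239, 213, 167, 165, 167, 167, 136, 77, 65, 82, 95, 100, 100, 100, 101, 100, 100, 99]
93 [141, 207, 232, 237, 241, 240, 241, 230, 190, 163, 147, 97, 62, 83, 94, 100, 100, 99, 99, 100, 99, 100]
95 [234, 239, 245, 247, 248, 249, 246, 243, 239, 232, 185, 94, 61, 79, 95, 100, 99, 101, 99, 100, 98, 99]
97 [242, 243, 246, 249, 250, 251, 249, 246, 241, 233, 187, 97, 61, 79, 94, 100, 100, 98, 100, 101, 99, 101]
99 [234, 236, 240, 243, 245, 245, 242, 237, 231, 223, 206, 141, 72, 79, 92, 100, 98, 100, 100, 100, 100, 98]
101 [216, 225, 229, 230, 230, 230, 227, 222, 212, 194, 155, 92, 64, 77, 91, 98, 99, 99, 99, 100, 99, 98]
103 [178, 190, 200, 204, 207, 205, 202, 191, 176, 157, 124, 75, 58, 76, 91, 97, 99, 98, 99, 98, 99, 99]
106 [115, 127, 132, 136, 134, 131, 124, 112, 100, 103, 110, 80, 58, 74, 88, 98, 100, 98, 99, 98, 99, 98]
110 [163, 140, 109, 111, 109, 106, 102, 99, 101, 106, 109, 86, 58, 70, 86, 96, 98, 98, 99, 100, 101, 99]

186 [107, 108, 110, 109, 117, 117, 118, 115, 111, 109, 108, 94, 65, 54, 61, 63, 60, 50, 46, 49, 51, 51]
190 [153, 156, 159, 160, 163, 159, 15
[... 416 characters left out ...]
, 192, 182, 169, 159, 148, 137, 124, 110, 108, 89, 95, 98, 100, 100, 98, 98, 99, 97, 100]
301 [232, 242, 244, 243, 239, 236, 232, 228, 219, 190, 165, 152, 141, 107, 93, 95, 98, 97, 99, 97, 100, 99, 99, 97]
304 [242, 246, 247, 248, 245, 241, 234, 225, 211, 193, 172, 146, 132, 104, 94, 95, 100, 98, 98, 98, 98, 97, 99, 99]
307 [236, 244, 245, 244, 241, 237, 230, 221, 205, 184, 160, 133, 110, 78, 96, 95, 99, 99, 98, 98, 96, 98, 99, 97]
310 [129, 169, 188, 220, 214, 205, 191, 176, 155, 131, 135, 153, 165, 121, 97, 96, 98, 98, 98, 98, 100, 98, 100, 99]
[[-11.03442524  83.1313255 ]
 [ 42.20336425  85.82240225]]
[[-11.72233455  83.90923157]
 [ 43.00993934  86.17530449]]
[[-30.06382756  57.14661232]]
```

View pics/w32l.png

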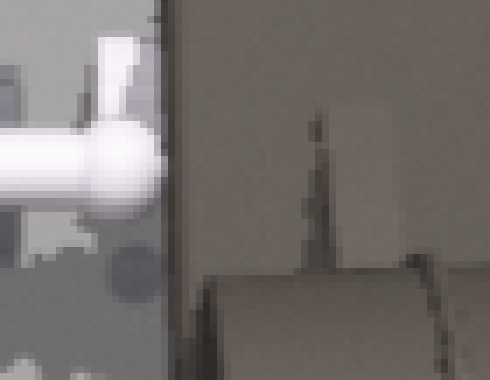

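```bash
python3 - <<'E'
from clamp import *
import pickle
s,c=pickle.load(open("w32.pkl","rb"))
for t in (1.5,1.6,1.7):
    g,p,a=grip(t); u=np.array([-np.sin(a),np.cos(a)])
    print(t,[proj(c,world(g+k*u)).round(1).tolist() for k in (-.038,.034)])
t=cv2.imread("pics/w32_full.png"); cv2.imwrite("pics/w32h.png",cv2.resize(t[190:384,230:370],None,fx=3,fy=3,interpolation=cv2.INTER_CUBIC))
E
```

```text
1.5 [[[302.4, 304.0]], [[312.6, 360.8]]]
1.6 [[[302.8, 302.0]], [[313.5, 354.7]]]
1.7 [[[303.1, 299.7]], [[314.3, 347.8]]]
```

View pics/w32h.png

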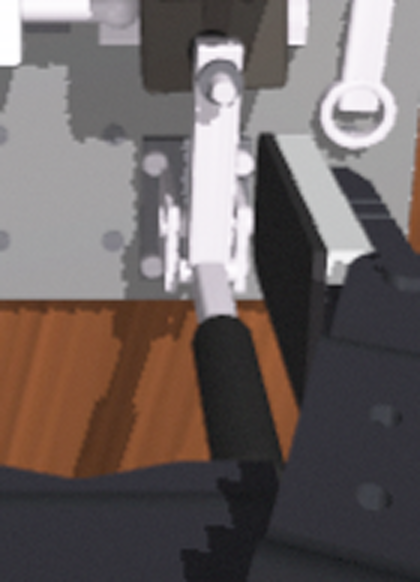

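{"name": "carry_out", "arguments": {"motion": [{"jaw": 1, "tx": -4, "ty": 1, "tz": 0, "wx": 0, "wy": 0, "wz": 0}, {"jaw": 1, "tx": -4, "ty": 1, "tz": 0, "wx": 0, "wy": 0, "wz": 0}, {"jaw": 1, "tx": -4, "ty": 1, "tz": 0, "wx": 0, "wy": 0, "wz": 0}, {"jaw": 1, "tx": -3, "ty": 1, "tz": 0, "wx": 0, "wy": 0, "wz": 0}, {"jaw": 1, "tx": 0, "ty": 0, "tz": 0, "wx": 0, "wy": 0, "wz": 0}, {"jaw": 1, "tx": 0, "ty": 0, "tz": 0, "wx": 0, "wy": 0, "wz": 0}]}}

```text
clock: 31.72
tcp_pos: [0.6201, -0.0837, 0.457]
orientation: [-0.0, 0.622, 0.783, -0.0]
wrist_force: [-0.8, -0.7, 0.9]
finger_gap: 0.086
```

```bash
python3 - <<'E'
from clamp import *
s,c=snap('w33',(180,60,340,280),2.7)
for t in (1.5,1.6,1.7):
    g,p,a=grip(t); u=np.array([-np.sin(a),np.cos(a)])
    print(t,[((proj(c,world(g+k*u))[0]-[180,60])*2.7).round(1).tolist() for k in (-.038,.034)])
E
```

```text
31.725 [ 0.6201 -0.0837  0.457 ] gap 0.086 F [-0.76 -0.69  0.88] Ftool [-0.5  -0.9  -0.87] q [-0.26  0.41  0.32  1.48 -0.    1.08]
[[-0.227, 0.974, -0.001], [0.974, 0.227, 0.0], [0.0, -0.001, -1.0]]
1.5 [[234.4, 284.6], [241.8, 366.7]]
1.6 [[234.6, 275.3], [242.4, 339.9]]
1.7 [[234.8, 265.2], [243.0, 311.0]]
```

View pics/w33.png

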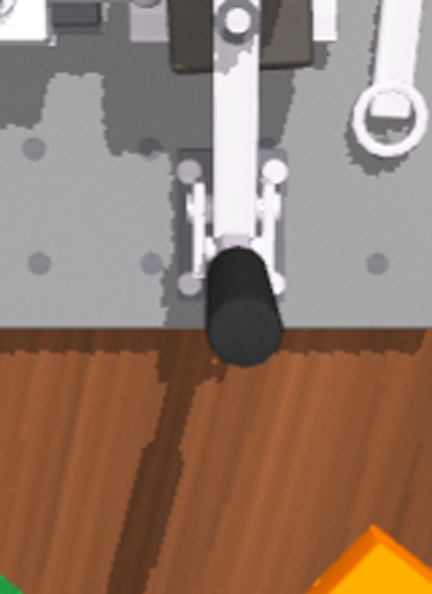

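{"name": "carry_out", "arguments": {"motion": [{"jaw": -1, "tx": -2, "ty": 0.5, "tz": 0, "wx": 0, "wy": 0, "wz": 0}, {"jaw": -1, "tx": -1.5, "ty": 0.5, "tz": 1, "wx": 0, "wy": 0, "wz": 0}, {"jaw": -1, "tx": 0, "ty": 0, "tz": 4, "wx": 0, "wy": 0, "wz": 0}, {"jaw": -1, "tx": 0, "ty": 0, "tz": 4, "wx": 0, "wy": 0, "wz": 0}, {"jaw": -1, "tx": 0, "ty": 0, "tz": 4, "wx": 0, "wy": 0, "wz": 0}, {"jaw": -1, "tx": 0, "ty": 0, "tz": 1.9, "wx": 0, "wy": 0, "wz": 0}, {"jaw": -1, "tx": 0, "ty": 0, "tz": 0, "wx": 0, "wy": 0, "wz": 0}]}}

```text
clock: 32.65
tcp_pos: [0.6369, -0.1152, 0.3059]
orientation: [-0.002, 0.622, 0.783, -0.001]
wrist_force: [1.0, 0.4, 0.3]
finger_gap: -0.0003
```

```bash
python3 - <<'E'
from clamp import *
s,c=snap('w34'); print(fix(s["tcp_pos"],O,YAW))
E
```

```text
32.65 [ 0.6369 -0.1152  0.3059] gap -0.0003 F [1.   0.37 0.3 ] Ftool [ 0.13  1.05 -0.31] q [-0.3   0.5   0.08  1.16 -0.    1.04]
[[-0.227, 0.974, -0.005], [0.974, 0.227, 0.001], [0.002, -0.004, -1.0]]
[[ 0.01918317 -0.19424331]]
```

View pics/w34.png

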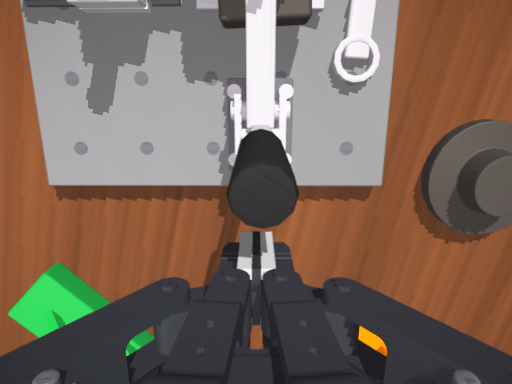

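{"name": "carry_out", "arguments": {"motion": [{"jaw": -1, "tx": 0.5, "ty": 0.15, "tz": 0, "wx": 0, "wy": 0, "wz": 0}, {"jaw": -1, "tx": 0.5, "ty": 0, "tz": 0, "wx": 0, "wy": 0, "wz": 0}, {"jaw": -1, "tx": 0.3, "ty": 0, "tz": 0, "wx": 0, "wy": 0, "wz": 0}, {"jaw": -1, "tx": 0, "ty": 0, "tz": 0, "wx": 0, "wy": 0, "wz": 0}]}}

```text
clock: 33.2
tcp_pos: [0.6363, -0.1024, 0.3088]
orientation: [0.0, 0.622, 0.783, 0.0]
wrist_force: [0.2, -0.6, -0.5]
finger_gap: 0.0002
```

{"name": "carry_out", "arguments": {"motion": [{"jaw": -1, "tx": 0.2, "ty": 0, "tz": 0, "wx": 0, "wy": 0, "wz": 0}, {"jaw": -1, "tx": 0.2, "ty": 0, "tz": 0, "wx": 0, "wy": 0, "wz": 0}, {"jaw": -1, "tx": 0, "ty": 0, "tz": 0, "wx": 0, "wy": 0, "wz": 0}]}}

```text
clock: 33.58
tcp_pos: [0.6354, -0.099, 0.3084]
orientation: [0.0, 0.622, 0.783, -0.0]
wrist_force: [-0.2, 0.1, 0.9]
finger_gap: -0.0003
```

{"name": "carry_out", "arguments": {"motion": [{"jaw": -1, "tx": 0.2, "ty": 0, "tz": 0, "wx": 0, "wy": 0, "wz": 0}, {"jaw": -1, "tx": 0.1, "ty": 0, "tz": 0, "wx": 0, "wy": 0, "wz": 0}, {"jaw": -1, "tx": 0, "ty": 0, "tz": 0, "wx": 0, "wy": 0, "wz": 0}]}}

```text
clock: 33.95
tcp_pos: [0.6349, -0.0965, 0.3088]
orientation: [0.001, 0.622, 0.783, -0.0]
wrist_force: [-0.4, -4.8, 3.3]
finger_gap: 0.0001
```

{"name": "carry_out", "arguments": {"motion": [{"jaw": -1, "tx": 0.2, "ty": 0, "tz": 0, "wx": 0, "wy": 0, "wz": 0}, {"jaw": -1, "tx": 0, "ty": 0, "tz": 0, "wx": 0, "wy": 0, "wz": 0}]}}

```text
clock: 34.2
tcp_pos: [0.6345, -0.0946, 0.309]
orientation: [0.001, 0.622, 0.783, -0.0]
wrist_force: [-0.1, -5.5, 3.2]
finger_gap: 0.0
```

{"name": "carry_out", "arguments": {"motion": [{"jaw": -1, "tx": 0.2, "ty": 0, "tz": 0, "wx": 0, "wy": 0, "wz": 0}, {"jaw": -1, "tx": 0, "ty": 0, "tz": 0, "wx": 0, "wy": 0, "wz": 0}]}}

```text
clock: 34.45
tcp_pos: [0.634, -0.0928, 0.3091]
orientation: [0.001, 0.622, 0.783, -0.0]
wrist_force: [-0.3, -5.6, 3.6]
finger_gap: 0.0005
```

{"name": "carry_out", "arguments": {"motion": [{"jaw": -1, "tx": 0.2, "ty": 0, "tz": 0, "wx": 0, "wy": 0, "wz": 0}, {"jaw": -1, "tx": 0, "ty": 0, "tz": 0, "wx": 0, "wy": 0, "wz": 0}]}}

```text
clock: 34.7
tcp_pos: [0.6339, -0.092, 0.3093]
orientation: [0.002, 0.622, 0.783, -0.001]
wrist_force: [0.9, -11.3, 2.1]
finger_gap: 0.0
```

{"name": "carry_out", "arguments": {"motion": [{"jaw": -1, "tx": 0.2, "ty": 0, "tz": 0, "wx": 0, "wy": 0, "wz": 0}, {"jaw": -1, "tx": 0, "ty": 0, "tz": 0, "wx": 0, "wy": 0, "wz": 0}]}}

```text
clock: 34.95
tcp_pos: [0.6337, -0.0914, 0.3093]
orientation: [0.003, 0.623, 0.782, -0.002]
wrist_force: [0.8, -15.5, 1.0]
finger_gap: 0.0001
```

{"name": "carry_out", "arguments": {"motion": [{"jaw": -1, "tx": 0.2, "ty": 0, "tz": 0, "wx": 0, "wy": 0, "wz": 0}, {"jaw": -1, "tx": 0, "ty": 0, "tz": 0, "wx": 0, "wy": 0, "wz": 0}]}}

```text
clock: 35.2
tcp_pos: [0.6336, -0.0908, 0.3094]
orientation: [0.005, 0.623, 0.782, -0.003]
wrist_force: [2.8, -21.8, 0.6]
finger_gap: 0.0001
```

{"name": "carry_out", "arguments": {"motion": [{"jaw": -1, "tx": -1, "ty": 0, "tz": 0, "wx": 0, "wy": 0, "wz": 0}, {"jaw": -1, "tx": -2, "ty": 0, "tz": 0, "wx": 0, "wy": 0, "wz": 0}, {"jaw": -1, "tx": 0, "ty": 0, "tz": -5, "wx": 0, "wy": 0, "wz": 0}, {"jaw": -1, "tx": 0, "ty": 0, "tz": -5, "wx": 0, "wy": 0, "wz": 0}, {"jaw": -1, "tx": 2, "ty": -1, "tz": -4.9, "wx": 0, "wy": 0, "wz": 0}, {"jaw": -1, "tx": 1, "ty": 0, "tz": 0, "wx": 0, "wy": 0, "wz": 0}, {"jaw": -1, "tx": 0, "ty": 0, "tz": 0, "wx": 0, "wy": 0, "wz": 0}]}}

```text
clock: 36.08
tcp_pos: [0.6227, -0.088, 0.457]
orientation: [-0.0, 0.621, 0.784, 0.0]
wrist_force: [0.7, -0.6, 0.3]
finger_gap: -0.0
```

```bash
python3 - <<'E'
from clamp import *
s,c=snap('w35',(180,20,340,240),2.7)
for t in (1.5,1.6,1.7):
    g,p,a=grip(t); u=np.array([-np.sin(a),np.cos(a)])
    print(t,[((proj(c,world(g+k*u))[0]-[180,20])*2.7).round(1).tolist() for k in (-.038,.034)])
E
```

```text
36.075 [ 0.6227 -0.088   0.457 ] gap -0.0 F [ 0.74 -0.59  0.27] Ftool [-0.74  0.59 -0.27] q [-0.27  0.42  0.33  1.48  0.    1.07]
[[-0.228, 0.974, -0.0], [0.974, 0.228, 0.0], [0.001, -0.0, -1.0]]
1.5 [[229.1, 379.5], [235.4, 458.5]]
1.6 [[229.3, 370.1], [236.0, 431.3]]
1.7 [[229.6, 359.9], [236.5, 402.1]]
```

View pics/w35.png

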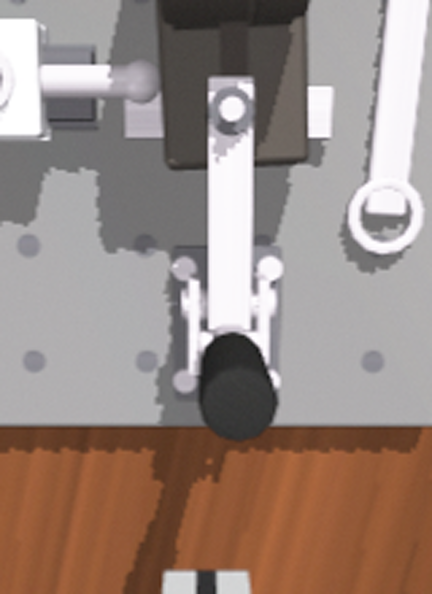

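{"name": "carry_out", "arguments": {"motion": [{"jaw": -1, "tx": 4, "ty": -1, "tz": 0, "wx": 0, "wy": 0, "wz": 0}, {"jaw": -1, "tx": 4, "ty": -1, "tz": 0, "wx": 0, "wy": 0, "wz": 0}, {"jaw": -1, "tx": 4, "ty": -1, "tz": 0, "wx": 0, "wy": 0, "wz": 0}, {"jaw": -1, "tx": 3.5, "ty": -1.1, "tz": 0, "wx": 0, "wy": 0, "wz": 0}, {"jaw": -1, "tx": 0, "ty": 0, "tz": 0, "wx": 0, "wy": 0, "wz": 0}, {"jaw": -1, "tx": 0, "ty": 0, "tz": 0, "wx": 0, "wy": 0, "wz": 0}]}}

```text
clock: 36.88
tcp_pos: [0.548, 0.0527, 0.4561]
orientation: [-0.001, 0.622, 0.783, -0.001]
wrist_force: [-0.0, -0.5, 1.0]
finger_gap: -0.0001
```

```bash
python3 - <<'E'
from clamp import *
s,c=snap('w36',(230,40,350,225),3.2)
im=cv2.imread("pics/w36_full.png"); g=cv2.cvtColor(im,cv2.COLOR_BGR2GRAY)
for v in (95,97,99,101): print(v,g[v,262:284].tolist())
for v in (190,192,194,196): print(v,g[v,264:286].tolist())
for u in (301,304,307): print(u,g[52:76,u].tolist())
E
```

```text
36.875 [0.548  0.0527 0.4561] gap -0.0001 F [-0.03 -0.46  1.04] Ftool [-0.44 -0.14 -1.04] q [-0.05  0.26  0.1   1.41 -0.    1.29]
[[-0.227, 0.974, -0.002], [0.974, 0.227, -0.0], [0.0, -0.002, -1.0]]
95 [239, 241, 246, 248, 250, 251, 249, 246, 243, 236, 192, 98, 57, 76, 87, 99, 100, 101, 101, 101, 101, 100]
97 [243, 241, 245, 247, 249, 250, 248, 245, 241, 234, 225, 160, 69, 71, 88, 99, 101, 99, 100, 100, 100, 101]
99 [232, 231, 237, 240, 242, 242, 239, 236, 231, 221, 205, 147, 73, 71, 88, 96, 100, 101, 101, 100, 100, 101]
101 [210, 219, 225, 224, 226, 226, 224, 218, 209, 195, 173, 123, 69, 71, 86, 97, 100, 101, 99, 100, 100, 100]
190 [155, 156, 161, 164, 165, 163, 160, 156, 148, 142, 133, 127, 101, 66, 59, 61, 65, 63, 64, 59, 57, 57]
192 [174, 174, 173, 172, 174, 176, 177, 168, 158, 147, 138, 129, 108, 72, 56, 61, 62, 62, 63, 65, 64, 64]
194 [167, 168, 175, 180, 178, 174, 170, 165, 157, 147, 135, 122, 102, 72, 57, 61, 64, 66, 64, 63, 64, 62]
196 [160, 160, 165, 172, 174, 174, 169, 163, 157, 147, 135, 137, 124, 80, 55, 61, 62, 62, 64, 64, 63, 64]
301 [240, 241, 241, 239, 235, 230, 226, 218, 193, 170, 158, 146, 126, 90, 94, 98, 99, 99, 99, 99, 99, 99, 100, 99]
304 [246, 247, 247, 245, 241, 235, 227, 216, 199, 178, 152, 137, 126, 88, 97, 100, 100, 101, 99, 100, 100, 100, 99, 99]
307 [244, 246, 246, 243, 240, 234, 225, 214, 194, 172, 146, 124, 106, 94, 96, 98, 98, 98, 98, 98, 99, 99, 98, 99]
```

View pics/w36.png

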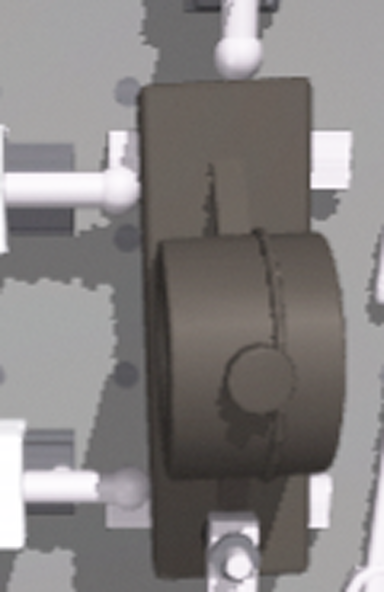

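All three noses still abut the foot (left at ≈(273,97), right ≈(276,193), end ≈(304,65)), and the casting has not moved since the last view. I am handing in.

```bash
python3 -c "
from workcell import env
print(env.hand_in())"
```

```text
the job is handed in; nothing more can be done
None
```

I slid all three stops up to the casting, closed the toggle clamp on it, and handed the job in at about 37 s of the 64 s allowed. The hand-in gives no verdict, so what follows is from my own checks.

**Stops:** I gripped each post and advanced in 0.3–0.4 mm steps. I stopped when the push rose from about 3 N to about 5 N, well under the 12 N that moves the casting. In the last picture no gap shows between any nose and the foot.

**Clamp:** My first closing was not complete. The picture put the arm at about 1.63 rad, while the position of my grip had suggested 1.70. I pushed the handle again with closed fingers until it met its stop, where the force rose to about 22 N. The picture after that agrees with about 1.70 rad. I did not measure the pad's force on the foot; I only saw the pad resting on it.

**Casting:** I measured its shift after the first closing. The foot's side moved about 0.2 mm, its +y corners moved about 1 mm, and it turned by about 0.007 rad, all close to the measuring error. After the second push I only compared pictures, and it looked unchanged. The spanner and flange also looked unmoved in the last pictures they appear in; I did not measure them. The brush was never approached and is not in those pictures.

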